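Load transducers into the vacuum test chamber

ROBOT

A 7-joint arm with a two-finger parallel gripper is mounted at the origin on the work surface. World frame = base frame: x ahead of the robot, y to its left, z up, the work surface at z = 0. Lengths are in m, angles in rad, forces in N, time in s.
With the tool pointing down it reaches from about 0.4 to 0.925 m from the base axis. Payload 4.1 kg.
Tool frame: the origin (TCP) lies on the centre line of the jaws, within the pads' length; the fingertips stand 25 mm ahead of it and the grasp point (between the pads) lies 6 mm ahead of it; z points along the fingers, y is the direction in which the jaws open and shut (so a half turn about z gives the same grasp; the last joint's range is limited). The gripper opens to 85 mm and grips with 20 to 120 N. Pads are 22 mm wide; open, the fingers measure 114 mm over their backs; the gripper's body (76 mm by 85 mm) begins 54 mm behind the grasp point. The pads swing forward as they close: fully open they stand 13 mm farther back than shut.
Start: joints at [1.064, 0.398, 0.045, 1.537, -0.019, 1.207, -0.051], TCP at [0.258, -0.597, 0.256] pointing down, gripper open.
Joint ranges: [-2.82, 2.82], [-0.49, 2.23], [-1.37, 1.46], [0, 2.46], [-1.36, 4.5], [0.23, 2], [-2.94, 2.94]. Speed limits (rad/s): [2.57, 2.57, 3.14, 3.14, 3.14, 3.14, 3.14].

INTERFACE

Orientations are given as [roll, pitch, yaw] about the fixed x, y, z axes, in that order (R = Rz(yaw) Ry(pitch) Rx(roll)).
In Python, from cell import state, camera, get_calibration, sign_off, regions_of, mark_of gives the robot as it stands. The module is installed in compiled form; this text tells all that it offers.
- The arm moves only by the tool arm_command, never from a script. Its argument "series" is one flat list of numbers, 7 for each row, row after row: the shift along the tool's x, y, z normalised to -1 to 1, where 1 is 500 mm, then the turn, a rotation vector about the tool's x, y, z normalised to -1 to 1, where 1 is 0.5 rad, then the opening, from -1 (shut) to 1 (fully open). In form: [dx, dy, dz, rx, ry, rz, hand, dx, dy, dz, rx, ry, rz, hand, ...]. A call has 1 to 12 rows; each row is the pose to reach, as a shift and turn from the pose measured when the call began, along the tool's axes at that moment; what a row does not reach only later rows make up. A row lasts 1/10 s, in which the tool goes at most 50 mm and 8.59 degrees, less where a joint would pass 70% of its speed; a pose out of reach is approached as far as the arm can. A call with a number of a shift or a turn outside -1 to 1 is refused whole. A call with a gripper value outside its range is refused whole. The fingers move at their own pace and stop on an object; "grip_force" is the grip in N (left out, the last holds). Time passes only in rows, so rows that repeat a pose let the fingers close. It gives the time, the measured TCP pose, the force and the opening at its end, in the units of the state.
- state(): the state, without advancing time (a new reading comes with each control period).
- camera(name): name is "scene" or "top" or "wrist"; returns the picture (420x560x3 uint8, red, green, blue); there is no depth.
- get_calibration(name): a dict with "fx", "fy", "cx", "cy" (pixels), "dist" ([k1, k2, p1, p2, k3] as OpenCV has them; the pictures are not rectified), "R" (3x3) and "t" (3): a world point X has camera coordinates R X + t. Camera axes: x right, y down, z forward; pixel columns grow to the right and rows downward; lengths in m; the calibration is good to about 2 mm. A picture is of the moment at which its call begins: read the wrist's pose just before it. get_calibration takes no time and is no camera call; for the wrist camera it gives the pose at the moment of the call.
- sign_off(): hands the job in, once; it reports no verdict.
Trained networks look in the newest picture that a camera, given by its name, has taken for a name from the list of things; names that differ only in an ending like _2 or _b are one class to them, and where a whole thing is asked for, a point or a joint stands for the part that bears it (a point fixed in the world has none). Each returns a list of dicts, best first, with "confidence" (0 to 1); they miss things now and then, are a little off and sometimes report something else, mostly with a low value. They report only what shows in the picture. A call takes as long as a camera call. They do not tell look-alikes from the thing itself.
- regions_of(camera, label): "region" (420x560 bool, what is visible of it) and "uv" ([column, row] in pixels, amid what is visible of it).
- mark_of(camera, label): "uv" ([column, row] in pixels: a listed point, or the origin of a listed thing).
The state is a dict: "t": time; "joints": joint angles; "qvel": joint speeds; "joint_torque": joint torques, N m; "tool_pos": TCP position; "eef_rot": TCP orientation; "contact_force": force on the tool from outside, world axes, zero at the start; "torque": the same for the moment, N m; "grip_width": finger opening in m.
Only numpy, scipy, OpenCV 4.12 (cv2) and the standard library are available. Lean on these libraries where they do the work, as an engineer would, in place of code of your own. Each camera call takes 0.05 s, during which the arm holds its last target.

TASK

Vent the vacuum test chamber by turning its red valve lever fully open, and leave it open while you lift the blue cover off, lay it handle up in the middle of the black mat, and stand every green-banded transducer upright on the chamber floor. When all are in, put the cover back so it sits flush on the rim, and only then turn the valve lever fully closed. The red-banded transducers are rejects: leave them and everything else on the bench alone.

Things in the scene. Friction and masses are not known exactly. Their poses are not given: they have to be found in the camera images.
- chamber: Fixed open-topped aluminium box, outside 168 (x) x 180 (y) x 88 mm high, walls and floor 8 mm, inside 152 (x) x 164 (y) x 80 mm deep. Origin: centre of its underside; z up. A vent pipe (55 mm up) runs 120 mm out of its -y wall and carries the brass ball valve. A small gauge stands out from the -x wall.
- chamber_floor (a point): Centre of the chamber's inner floor (8 mm above the bench), axes as the chamber's.
- chamber_rim (a point): Centre of the chamber's mouth, at the height of its rim (88 mm above the bench), axes as the chamber's.
- vent_lever (a joint): Angle of the valve lever, rad: 0 = fully closed (points to the chamber's -x, across the pipe), 1.571 = fully open (points to the chamber's -y, along the pipe, away from the box). Vertical axis, anticlockwise from above as it opens, hard stops at both ends, friction about 0.12 N m, stays where left. Starts within 0.2 rad of closed.
- vent_pivot (a point): Point on the lever's vertical turning axis at the mid height of the lever, 105 mm above the bench; 160 mm from the chamber's centre along its -y.
- vent_grip (a point): Place to pinch the lever, at its mid height, 80 mm from the pivot; turns with the lever. The red lever is a flat bar 18 mm wide, 10 mm thick, reaching 102 mm from the pivot; free space below it beyond 25 mm from the pivot, down to the pipe (top at 65 mm, within 50 mm of the pivot).
- cover: Loose blue cover, 0.45 kg: plate 176 (x) x 188 (y) x 8 mm. Origin: centre of the plate's underside, at chamber_rim when seated (as at the start); z up. Below it a rubber locating block 142 (x) x 154 (y) x 8 mm drops into the chamber mouth, 5 mm to spare each side; fits either way round, not turned by a quarter. On the mat it rests on this block, origin 12 mm above the bench.
- cover_grip (a point): Middle of the cover's black bar handle, 43 mm above the cover's origin. The bar lies along the cover's y, 110 mm long, 16 mm wide (x), 14 mm thick (z), with 28 mm free under it between two posts 46 mm either side of the middle.
- mat: Fixed black rubber mat, 215 (x) x 230 (y) x 4 mm, where the cover is laid. Origin: centre of its underside; z up.
- good1: Green-banded transducer (2 to 4 of the four are present): steel puck 60 mm across and 28 mm high, with a grey upright stub 24 mm across on top of it reaching 66 mm above the bottom; green top ring and band. About 0.22 kg. Origin: centre of its underside; z up along the stub. To be loaded.
- good2: Green-banded transducer (2 to 4 of the four are present): steel puck 60 mm across and 28 mm high, with a grey upright stub 24 mm across on top of it reaching 66 mm above the bottom; green top ring and band. About 0.22 kg. Origin: centre of its underside; z up along the stub. To be loaded.
- good3: Green-banded transducer (2 to 4 of the four are present): steel puck 60 mm across and 28 mm high, with a grey upright stub 24 mm across on top of it reaching 66 mm above the bottom; green top ring and band. About 0.22 kg. Origin: centre of its underside; z up along the stub. To be loaded.
- good4: Green-banded transducer (2 to 4 of the four are present): steel puck 60 mm across and 28 mm high, with a grey upright stub 24 mm across on top of it reaching 66 mm above the bottom; green top ring and band. About 0.22 kg. Origin: centre of its underside; z up along the stub. To be loaded.
- bad1: Rejected transducer, the same shape with red bands. To be left alone.
- bad2: Rejected transducer, the same shape with red bands. To be left alone.
- multimeter: Bystander: yellow handheld multimeter, 150 x 80 x 36 mm. Origin at its underside. To be left alone.
- mouse: Bystander: black computer mouse, 105 x 62 x 30 mm. Origin at its underside. To be left alone.
- marker: Bystander: white and green marker pen lying down, 125 x 16 x 16 mm. Origin at its underside. To be left alone.
- wedge: Bystander: steel step wedge, 125 x 50 mm, 12 to 52 mm high. Origin at its underside. To be left alone.
- driver: Bystander: screwdriver lying behind the chamber. Origin at its underside. To be left alone.
Mind the look-alikes: they are no part of the job. What is shaped like the good4 but yellow is not meant.

How it is judged:
On the way, in this order (a step that is already met when the one before it is completed fails the run):
1. the valve lever is fully open (value of joint vent_lever above 1.35 rad), for 0.2 s.
2. the cover lies handle up on the mat, let go, the valve still open (horizontal distance between cover and mat below 0.06 m and height (world z) of cover below 0.02 m and angle between cover's own z axis and vertical below 0.08 rad and contact force between the fingers and cover below 0.1 N and value of joint vent_lever above 1.35 rad), for 0.2 s.
3. every green transducer stands on the chamber floor, the valve still open (x of good1 in the frame of chamber_floor between -0.06 and 0.06 m and y of good1 in the frame of chamber_floor between -0.066 and 0.066 m and z of good1 in the frame of chamber_floor between -0.006 and 0.008 m and angle between each of good1, good2, good3, good4's own z axis and vertical below 0.15 rad and x of good2 in the frame of chamber_floor between -0.06 and 0.06 m and y of good2 in the frame of chamber_floor between -0.066 and 0.066 m and z of good2 in the frame of chamber_floor between -0.006 and 0.008 m and x of good3 in the frame of chamber_floor between -0.06 and 0.06 m and y of good3 in the frame of chamber_floor between -0.066 and 0.066 m and z of good3 in the frame of chamber_floor between -0.006 and 0.008 m and x of good4 in the frame of chamber_floor between -0.06 and 0.06 m and y of good4 in the frame of chamber_floor between -0.066 and 0.066 m and z of good4 in the frame of chamber_floor between -0.006 and 0.008 m and value of joint vent_lever above 1.35 rad), for 0.3 s.
4. the cover is seated flush on the rim, the valve still open (horizontal distance between cover and chamber_rim below 0.012 m and z of cover in the frame of chamber_rim between -0.004 and 0.004 m and angle between cover's own z axis and vertical below 0.05 rad and value of joint vent_lever above 1.35 rad and contact force between the fingers and cover below 0.1 N), for 0.2 s.
5. the valve lever is fully closed (value of joint vent_lever below 0.22 rad), for 0.2 s.
At the end, for the whole second after the job is handed in: Every green transducer that is present stands upright (within 0.15 rad) on the chamber floor (origin within 8 mm of the floor's height), the cover is seated (within 12 mm of centre, its plate within 4 mm of the rim and level within 0.05 rad), the lever is closed (below 0.22 rad), all at rest (x of good1 in the frame of chamber_floor between -0.06 and 0.06 m and y of good1 in the frame of chamber_floor between -0.066 and 0.066 m and z of good1 in the frame of chamber_floor between -0.006 and 0.008 m and angle between each of good1, good2, good3, good4's own z axis and vertical below 0.15 rad and x of good2 in the frame of chamber_floor between -0.06 and 0.06 m and y of good2 in the frame of chamber_floor between -0.066 and 0.066 m and z of good2 in the frame of chamber_floor between -0.006 and 0.008 m and x of good3 in the frame of chamber_floor between -0.06 and 0.06 m and y of good3 in the frame of chamber_floor between -0.066 and 0.066 m and z of good3 in the frame of chamber_floor between -0.006 and 0.008 m and x of good4 in the frame of chamber_floor between -0.06 and 0.06 m and y of good4 in the frame of chamber_floor between -0.066 and 0.066 m and z of good4 in the frame of chamber_floor between -0.006 and 0.008 m and horizontal distance between cover and chamber_rim below 0.012 m and z of cover in the frame of chamber_rim between -0.004 and 0.004 m and angle between cover's own z axis and vertical below 0.05 rad and value of joint vent_lever below 0.22 rad and linear speed of each of good1, good2, good3, good4, cover below 0.03 m/s); the robot touches nothing.
It fails at once if a rejected transducer is moved by more than 5 cm (distance of any of bad1, bad2 from where it was at the start of the episode above 0.05 m).
It fails at once if a bystander is moved by more than 5 cm (distance of any of multimeter, mouse, marker, wedge, driver from where it was at the start of the episode above 0.05 m).
It fails at once if the cover is lifted while the valve is not open (z of cover in the frame of chamber_rim above 0.03 m and value of joint vent_lever below 1.2 rad).
Of good1, good2, good3, good4 only 2 to 4 are there at a start; the rules pass over those that are not, and their reading is None.
At some moment in a run one of good1, good2, good3, good4 may be knocked a few centimetres aside while the robot is not near it.
Once in a run the grip may slacken for a moment while it holds something.
It also fails if it takes over 210 s, if anything falls off the work surface, if the arm or the gripper's body presses on something with over 40 N, if the wrist force passes 120 N, or if a joint passes its speed limit or range.

## Working session

There is one attempt and no reset: what is moved stays moved. The work goes in short steps, Python scripts to look and compute and a tool call to move; the robot and the scene stay as the last step left them, time stands still between calls to the robot, and variables do not carry over. Pictures are saved under pics/ and viewed, and the job is handed in when it is done.

Besides the shell and the picture viewer there is one more tool, called after "Call:" as name(argument=value, ...) on one line, values as JSON. arm_command: Moves the arm, as the interface text tells. Scaled input: -1 to 1 covers 500 mm each way for a shift and 0.5 rad each way for a turn. Its arguments: {"type":"object","properties":{"series":{"type":"array"},"grip_force":{"type":"number"}},"required":["series"]}

```bash
mkdir -p pics; python3 - <<'E'
from cell import *
import cv2
s=state();print({k:s[k] for k in('t','tool_pos','eef_rot','grip_width')})
for n in('scene','top','wrist'):
    cv2.imwrite(f'pics/{n}0.png',cv2.cvtColor(camera(n),cv2.COLOR_RGB2BGR)); c=get_calibration(n);print(n,c)
E
```

```text
{'t': 0.0, 'tool_pos': array([ 0.25756686, -0.59616017,  0.25528202]), 'eef_rot': array([-3.13968449e+00,  1.14688797e-04,  4.07859290e-01]), 'grip_width': 0.08569438285980316}
scene {'fx': 427.9958302607756, 'fy': 427.9958302607756, 'cx': 279.32429497471827, 'cy': 201.51048881908474, 'dist': array([-0.06347918,  0.        ,  0.        ,  0.        ,  0.        ]), 'R': array([[ 0.49025117,  0.87154593,  0.00784122],
       [ 0.6969649 , -0.38661424, -0.60396138],
       [-0.52334856,  0.30155783, -0.79697501]]), 't': array([-0.1834708 , -0.33694199,  1.83008442])}
top {'fx': 484.12734477697524, 'fy': 484.12734477697524, 'cx': 276.29529297168875, 'cy': 208.4201766558934, 'dist': array([-0.01873525,  0.        ,  0.        ,  0.        ,  0.        ]), 'R': array([[ 0.01912419, -0.99974354,  0.01212924],
       [-0.99790619, -0.01983592, -0.06156116],
       [ 0.06178597, -0.01092653, -0.99802961]]), 't': array([-0.12928069,  0.5449991 ,  1.39661926])}
wrist {'fx': 292.6417159271291, 'fy': 292.6417159271291, 'cx': 279.2905927875007, 'cy': 211.78698601547433, 'dist': array([-0.05382182,  0.        ,  0.        ,  0.        ,  0.        ]), 'R': array([[ 0.39748786, -0.91760645, -0.00134392],
       [-0.87501872, -0.37947995,  0.30056148],
       [-0.27630714, -0.11829359, -0.95376149]]), 't': array([-0.64818267, -0.03982713,  0.37825271])}
```

View pics/scene0.png

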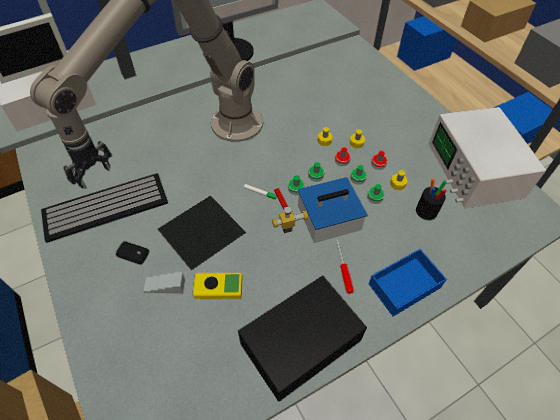

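View pics/top0.png

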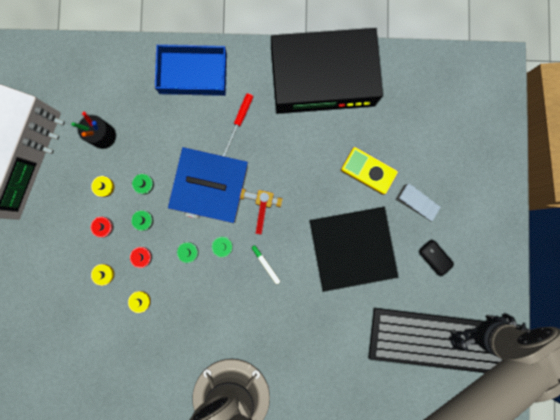

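View pics/wrist0.png

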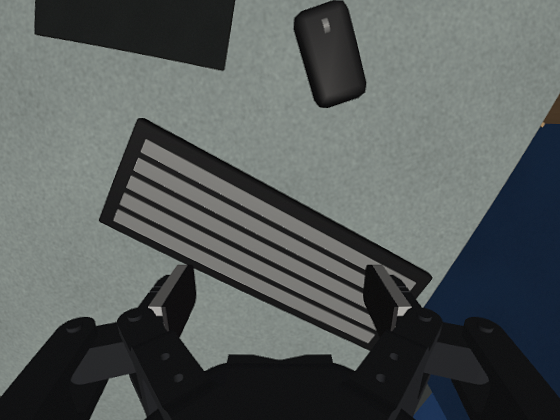

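```bash
cat > h.py <<'E'
from cell import *
import numpy as np, cv2
from scipy.spatial.transform import Rotation as Rot
def K(c): return np.array([[c['fx'],0,c['cx']],[0,c['fy'],c['cy']],[0,0,1]])
def topl(c,uv,z):
    uv=np.asarray(uv,float).reshape(-1,1,2)
    n=cv2.undistortPoints(uv,K(c),c['dist']).reshape(-1,2)
    d=np.c_[n,np.ones(len(n))]@c['R']; o=-c['R'].T@c['t']
    return o+d*((z-o[2])/d[:,2])[:,None]
def proj(c,X):
    X=np.asarray(X,float).reshape(-1,3)
    return cv2.projectPoints(X,cv2.Rodrigues(c['R'])[0],c['t'],K(c),c['dist'])[0].reshape(-1,2)
def tri(c1,u1,c2,u2):
    P=[np.c_[c['R'],c['t']] for c in(c1,c2)]
    n=[cv2.undistortPoints(np.array(u,float).reshape(-1,1,2),K(c),c['dist']).reshape(2,1) for c,u in((c1,u1),(c2,u2))]
    X=cv2.triangulatePoints(P[0],P[1],n[0],n[1]);return (X[:3]/X[3]).ravel()
def shot(n,f=None,crop=None,s=1):
    im=cv2.cvtColor(camera(n),cv2.COLOR_RGB2BGR)
    if f:
        o=im
        if crop: o=im[crop[1]:crop[3],crop[0]:crop[2]]
        cv2.imwrite('pics/'+f,cv2.resize(o,None,fx=s,fy=s,interpolation=cv2.INTER_CUBIC))
    return im
def pose(): 
    s=state();return s['tool_pos'],Rot.from_euler('xyz',s['eef_rot'])
def go(*targets):
    """targets: (x,y,z,yaw) tool down; prints normalised row relative to current pose"""
    p,R=pose();print('t',round(state()['t'],2),'now',p.round(4),R.as_euler('xyz').round(3))
    for T in targets:
        x,y,z,yaw=T
        Rt=Rot.from_euler('xyz',[np.pi,0,yaw])
        d=R.inv().apply(np.array([x,y,z])-p)/0.5
        r=(R.inv()*Rt).as_rotvec()/0.5
        print(d.round(3),r.round(3),'rows>=',np.ceil(max(np.linalg.norm(d)*10,np.linalg.norm(r)*.5/.15)))
E
python3 - <<'E'
from h import *
ct=get_calibration('top');cs=get_calibration('scene')
shot('top');
for l in['good1','bad1','cover_grip','cover','mat','vent_pivot','vent_grip','chamber_floor','chamber','multimeter','marker','driver','wedge','mouse']:
    m=mark_of('top',l);print(l,[(np.round(d['uv'],1).tolist(),round(d['confidence'],2)) for d in m])
for l,z in(('cover',.096),('mat',.004)):
    r=regions_of('top',l)
    for d in r[:2]:
        g=d['region'].astype(np.uint8);cn=max(cv2.findContours(g,0,1)[0],key=cv2.contourArea).reshape(-1,2)
        X=topl(ct,cn,z);print(l,d['confidence'],cv2.minAreaRect((X[:,:2]*1000).astype(np.float32)))
shot('scene')
for l in['good1','cover_grip','vent_pivot','vent_grip','cover','mat']:
    m=mark_of('scene',l);print('S',l,[(np.round(d['uv'],1).tolist(),round(d['confidence'],2)) for d in m])
E
```

```text
good1 [([146.1, 219.2], 0.93), ([222.7, 245.8], 0.91), ([105.6, 190.8], 0.79), ([205.3, 184.3], 0.73), ([188.3, 250.6], 0.7), ([103.6, 275.7], 0.6)]
bad1 [([144.6, 257.3], 0.8), ([100.8, 226.8], 0.62)]
cover_grip [([204.7, 183.9], 0.74)]
cover []
mat [([351.8, 246.8], 0.57)]
vent_pivot [([267.3, 194.4], 0.88)]
vent_grip [([259.4, 225.0], 0.59)]
chamber_floor []
chamber [([146.8, 217.9], 0.57), ([258.7, 227.7], 0.17)]
multimeter [([366.6, 170.5], 0.81)]
marker [([265.6, 264.8], 0.81), ([186.5, 252.5], 0.29)]
driver [([353.0, 249.7], 0.65), ([240.4, 130.4], 0.6)]
wedge [([419.2, 204.1], 0.86)]
mouse [([432.5, 258.6], 0.75)]
cover 0.58 ((603.6367797851562, 73.89376831054688), (189.2165985107422, 175.8660430908203), 79.07255554199219)
cover 0.57 ((816.0805053710938, -20.04536247253418), (20.96864128112793, 98.83586120605469), 68.46792602539062)
mat 0.88 ((434.4186706542969, -348.95318603515625), (216.31906127929688, 231.02017211914062), 11.373753547668457)
mat 0.25 ((398.00048828125, 275.7878723144531), (64.52604675292969, 63.5490608215332), 46.53203201293945)
S good1 [([397.5, 185.3], 0.76), ([316.4, 175.1], 0.72), ([299.0, 193.4], 0.68), ([324.2, 141.6], 0.67), ([373.6, 194.4], 0.61), ([359.3, 179.4], 0.5), ([355.4, 146.1], 0.48), ([259.0, 193.7], 0.34)]
S cover_grip [([333.2, 193.2], 0.78), ([201.3, 231.7], 0.17)]
S vent_pivot [([286.7, 209.5], 0.96)]
S vent_grip [([279.9, 192.4], 0.74)]
S cover [([332.1, 202.3], 0.85), ([334.4, 192.2], 0.59)]
S mat [([202.9, 228.8], 0.81)]
```

```bash
python3 - <<'E'
from h import *
shot('top','topc.png',(80,130,320,330),3.2)
E
```

```text
(no output)
```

View pics/topc.png

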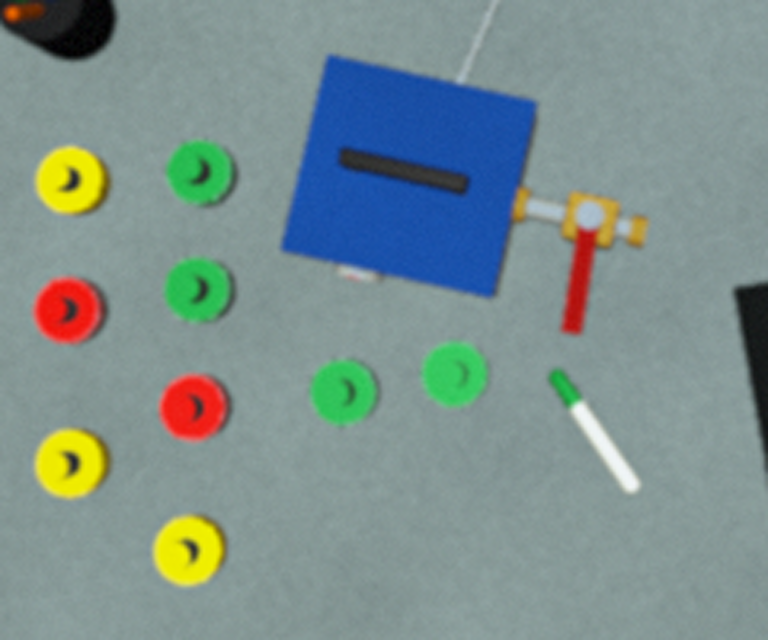

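```bash
cat >> h.py <<'E'
def greens(color='g'):
    im=shot('top');c=get_calibration('top')
    hsv=cv2.cvtColor(im,cv2.COLOR_BGR2HSV)
    m=cv2.inRange(hsv,(45,120,60),(85,255,255)) if color=='g' else cv2.inRange(hsv,(0,170,90),(6,255,255))|cv2.inRange(hsv,(174,170,90),(180,255,255))
    out=[]
    for k in cv2.findContours(m,cv2.RETR_EXTERNAL,1)[0]:
        if cv2.contourArea(k)<60: continue
        X=topl(c,k.reshape(-1,2),.028)[:,:2]*1000
        (u,v),r=cv2.minEnclosingCircle(X.astype(np.float32))
        out.append((round(u,1),round(v,1),round(r,1),k.reshape(-1,2).mean(0).round().tolist()))
    return out
E
python3 - <<'E'
from h import *
print(greens());print(greens('r'))
ct=get_calibration('top');cs=get_calibration('scene')
print('pivot',topl(ct,[267.3,194.4],.105),tri(ct,[267.3,194.4],cs,[286.7,209.5]))
print('grip',topl(ct,[259.4,225.],.105),'cover_grip',topl(ct,[204.7,183.9],.131),tri(ct,[204.7,183.9],cs,[333.2,193.2]))
# lever fit by red blob
im=shot('top');h=cv2.cvtColor(im,cv2.COLOR_BGR2HSV)
m=cv2.inRange(h,(0,150,60),(6,255,255))|cv2.inRange(h,(174,150,60),(180,255,255));m[:,:245]=0;m[:185]=0;m[250:]=0;m[:,290:]=0
p=np.argwhere(m>0)[:,::-1].astype(float);X=topl(ct,p,.110)[:,:2]
mu=X.mean(0);w,v=np.linalg.eigh(np.cov((X-mu).T));print(len(p),mu,np.degrees(np.arctan2(v[1,1],v[0,1])), X.min(0),X.max(0))
a=np.radians(-10.93);C=np.array([.6036,.0739]);R=np.array([[np.cos(a),-np.sin(a)],[np.sin(a),np.cos(a)]])
print('pivot geo',C+R@[0,-.16])
piv=C+R@[0,-.16]
m2=im.copy()
for q in proj(ct,[[*(C+R@[sx*.088,sy*.094]),.096] for sx,sy in((-1,-1),(1,-1),(1,1),(-1,1))]+[[*piv,.105],[*(piv+R@[-.102,0]),.11]]): cv2.circle(m2,tuple(int(round(x)) for x in q),1,(255,255,255),-1)
cv2.imwrite('pics/chk.png',cv2.resize(m2[130:330,80:320],None,fx=3.2,fy=3.2,interpolation=cv2.INTER_NEAREST))
# scene check
im=shot('scene')
for q in proj(cs,[[*(C+R@[sx*.088,sy*.094]),.096] for sx,sy in((-1,-1),(1,-1),(1,1),(-1,1))]+[[*piv,.105],[*(piv+R@[-.102,0]),.11]]): cv2.circle(im,tuple(int(round(x)) for x in q),1,(255,255,255),-1)
cv2.imwrite('pics/chks.png',cv2.resize(im[120:260,220:420],None,fx=4,fy=4,interpolation=cv2.INTER_NEAREST))
go((.258,-.597,.256,.408),(.258,-.597,.256,0))
E
```

```text
[(415.6, 136.7, 28.8, [187.0, 252.0]), (433.2, 37.2, 28.2, [221.0, 247.0]), (506.0, 271.0, 29.2, [141.0, 220.0]), (613.0, 272.8, 29.7, [142.0, 183.0])]
[(399.0, 270.9, 27.3, [140.0, 257.0]), (484.4, 388.0, 28.0, [100.0, 227.0]), (519.6, -71.9, 45.3, [261.0, 218.0]), (836.0, -18.1, 48.5, [243.0, 109.0])]
pivot [[ 0.5800584  -0.09224976  0.105     ]] [ 0.57910281 -0.09079003  0.12509471]
grip [[ 0.49568957 -0.07236481  0.105     ]] cover_grip [[0.60266668 0.0765293  0.131     ]] [0.60257195 0.07655204 0.13441577]
176 [ 0.51605243 -0.07537341] 172.00932620679893 [ 0.47367418 -0.0867152 ] [ 0.55864723 -0.06352243]
pivot geo [ 0.57326247 -0.08319753]
t 1.6 now [ 0.2578 -0.5967  0.2563] [3.142 0.    0.408]
[0.    0.001 0.001] [ 0.  0. -0.] rows>= 1.0
[0.    0.001 0.001] [0.    0.    0.816] rows>= 3.0
```

View pics/chk.png

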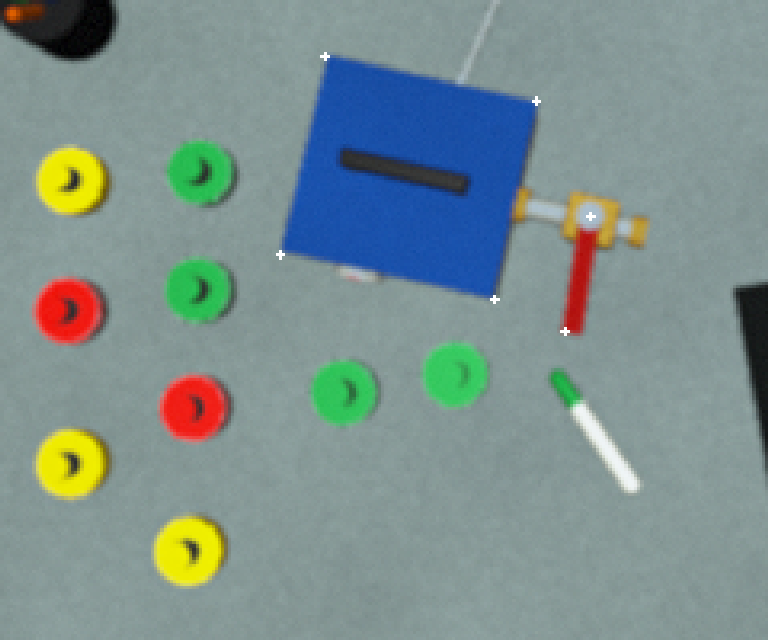

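View pics/chks.png

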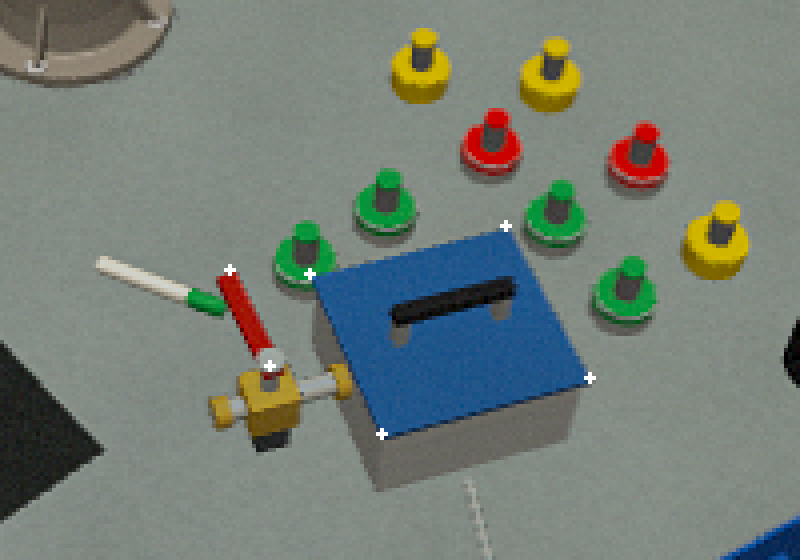

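```bash
python3 - <<'E'
from h import *
go((.40,-.30,.25,.15),(.494,-.072,.25,-.14))
E
```

```text
t 1.6 now [ 0.2578 -0.5967  0.2563] [3.142 0.    0.408]
[ 0.496 -0.432  0.013] [0.    0.    0.516] rows>= 7.0
[ 0.85  -0.776  0.013] [0.    0.    1.096] rows>= 12.0
```

Call:
arm_command(series=[0.496,-0.432,0.013,0,0,0.516,0.3,0.496,-0.432,0.013,0,0,0.516,0.3,0.496,-0.432,0.013,0,0,0.516,0.3,0.496,-0.432,0.013,0,0,0.516,0.3,0.496,-0.432,0.013,0,0,0.516,0.3,0.496,-0.432,0.013,0,0,0.516,0.3,0.85,-0.776,0.013,0,0,0.98,0.3,0.85,-0.776,0.013,0,0,0.98,0.3,0.85,-0.776,0.013,0,0,0.98,0.3,0.85,-0.776,0.013,0,0,0.98,0.3,0.85,-0.776,0.013,0,0,0.98,0.3,0.85,-0.776,0.013,0,0,0.98,0.3], grip_force=60)

```text
t: 2.8
tool_pos: [0.4952, -0.0677, 0.2503]
eef_rot: [-3.14, -0.002, -0.078]
contact_force: [-0.5, -0.3, -0.3]
grip_width: 0.0559
```

```bash
python3 - <<'E'
from h import *
go((.494,-.072,.16,-.14),(.494,-.072,.111,-.14))
shot('wrist','w1.png')
E
```

```text
t 2.8 now [ 0.4952 -0.0677  0.2503] [-3.14e+00 -2.00e-03 -7.80e-02]
[-0.002  0.009  0.181] [-0.003 -0.003  0.124] rows>= 2.0
[-0.002  0.009  0.279] [-0.003 -0.003  0.124] rows>= 3.0
```

View pics/w1.png

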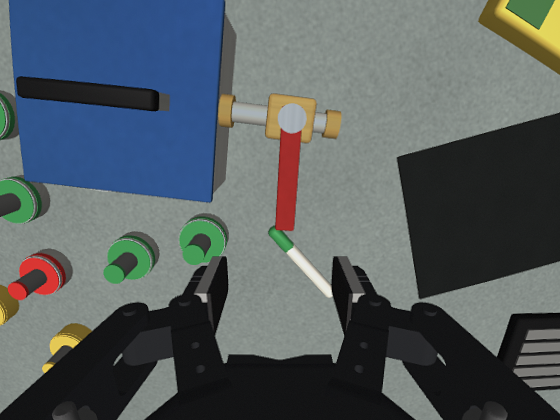

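Call:
arm_command(series=[-0.002,0.009,0.1,0,0,0.124,0.3,-0.002,0.009,0.2,0,0,0.124,0.3,-0.002,0.009,0.279,0,0,0.124,0.3,-0.002,0.009,0.279,0,0,0.124,0.3,-0.002,0.009,0.279,0,0,0.124,-1,-0.002,0.009,0.279,0,0,0.124,-1,-0.002,0.009,0.279,0,0,0.124,-1,-0.002,0.009,0.279,0,0,0.124,-1,-0.002,0.009,0.279,0,0,0.124,-1], grip_force=40)

```text
t: 3.75
tool_pos: [0.4974, -0.0689, 0.1136]
eef_rot: [-3.139, -0.007, -0.137]
contact_force: [-3.0, -4.2, 5.6]
grip_width: 0.0174
```

```bash
python3 - <<'E'
from h import *
shot('wrist','w2.png')
piv=np.array([.5733,-.0832])
p,R=pose();d=p[:2]-piv;r=np.hypot(*d);th=np.arctan2(d[1],d[0]);print('r',r,np.degrees(th),state()['contact_force'],state()['grip_width'],p)
th0=th
def rows(dts):
    out=[]
    for dt in dts:
        t=th0+dt;T=np.r_[piv+r*np.array([np.cos(t),np.sin(t)]),.111]
        q=R.inv().apply(T-p)/.5;yaw=R.as_euler('xyz')[2]+dt
        rv=(R.inv()*Rot.from_euler('xyz',[np.pi,0,yaw])).as_rotvec()/.5
        print(q.round(3),rv.round(3))
rows(np.radians([7,14,21,28]))
E
```

```text
r 0.07719618432868247 169.3341007541428 [-3.42931869 -5.13466186  5.43908313] 0.017246843892163227 [ 0.49743752 -0.06891239  0.11358294]
[0.    0.019 0.005] [-0.004 -0.014 -0.244]
[0.003 0.038 0.005] [-0.003 -0.014 -0.489]
[0.007 0.056 0.005] [-0.002 -0.015 -0.733]
[0.014 0.073 0.005] [-0.002 -0.015 -0.977]
```

View pics/w2.png

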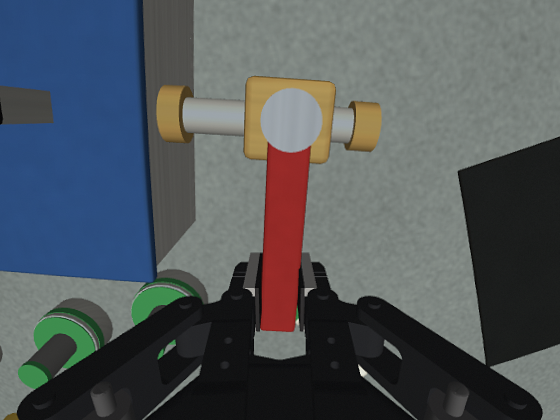

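Call:
arm_command(series=[0,0.01,0.005,0,0,-0.122,-1,0,0.019,0.005,0,0,-0.244,-1,0.001,0.029,0.005,0,0,-0.367,-1,0.003,0.038,0.005,0,0,-0.489,-1,0.005,0.047,0.005,0,0,-0.611,-1,0.007,0.056,0.005,0,0,-0.733,-1,0.011,0.065,0.005,0,0,-0.855,-1,0.014,0.073,0.005,0,0,-0.977,-1,0.014,0.073,0.005,0,0,-0.977,-1])

```text
t: 4.7
tool_pos: [0.5002, -0.1079, 0.1135]
eef_rot: [3.138, -0.009, 0.35]
contact_force: [-2.4, -2.2, 6.6]
grip_width: 0.017
```

```bash
cat > arc.py <<'E'
from h import *
import sys
piv=np.array([.5733,-.0832])
p,R=pose();d=p[:2]-piv;r=np.hypot(*d);th=np.arctan2(d[1],d[0]);print('r',r,'lever est rad',(th-np.radians(169.07))%(2*np.pi),state()['contact_force'].round(1),state()['grip_width'],p,R.as_euler('xyz').round(3))
r=.078
y0=R.as_euler('xyz')[2]
for dt in np.radians([float(a) for a in sys.argv[1:]]):
    t=th+dt;T=np.r_[piv+r*np.array([np.cos(t),np.sin(t)]),.111]
    q=R.inv().apply(T-p)/.5
    rv=(R.inv()*Rot.from_euler('xyz',[np.pi,0,t-np.pi+.03])).as_rotvec()/.5
    print(q.round(3),rv.round(3))
E
python3 arc.py 7 14 21 26
```

```text
r 0.07721147036179445 lever est rad 0.5168706071171609 [-2.4 -2.2  6.6] 0.01695064882937924 [ 0.50015781 -0.10793522  0.11354633] [ 3.138 -0.009  0.35 ]
[-0.001  0.019  0.005] [ 0.009 -0.017 -0.256]
[0.002 0.038 0.005] [ 0.01  -0.017 -0.501]
[0.007 0.056 0.005] [ 0.011 -0.016 -0.745]
[0.013 0.069 0.005] [ 0.012 -0.015 -0.92 ]
```

Call:
arm_command(series=[0,0.01,0.003,0,0,-0.122,-1,0,0.019,0.003,0,0,-0.244,-1,0.001,0.029,0.003,0,0,-0.367,-1,0.003,0.038,0.003,0,0,-0.489,-1,0.005,0.047,0.003,0,0,-0.611,-1,0.007,0.056,0.003,0,0,-0.733,-1,0.011,0.065,0.003,0,0,-0.855,-1,0.014,0.073,0.003,0,0,-0.99,-1,0.014,0.073,0.003,0,0,-0.99,-1])

```text
t: 5.6
tool_pos: [0.5208, -0.1401, 0.1137]
eef_rot: [3.131, -0.008, 0.845]
contact_force: [1.2, -0.0, 0.0]
grip_width: 0.0173
```

```bash
python3 arc.py 7 14 21 26
```

```text
r 0.0774397202751635 lever est rad 1.0161039154923284 [ 1.2 -0.   0. ] 0.017265575419088863 [ 0.52077205 -0.14010101  0.11371357] [ 3.131 -0.008  0.845]
[-0.     0.019  0.006] [ 0.022 -0.015 -0.266]
[0.003 0.038 0.006] [ 0.023 -0.013 -0.51 ]
[0.008 0.056 0.006] [ 0.024 -0.012 -0.755]
[0.013 0.069 0.006] [ 0.024 -0.011 -0.929]
```

Call:
arm_command(series=[0,0.01,0.002,0.01,0,-0.122,-1,0,0.019,0.002,0.01,0,-0.244,-1,0.001,0.029,0.002,0.01,0,-0.367,-1,0.003,0.038,0.002,0.01,0,-0.489,-1,0.005,0.047,0.002,0.01,0,-0.611,-1,0.007,0.056,0.002,0.01,0,-0.733,-1,0.011,0.065,0.002,0.01,0,-0.855,-1,0.014,0.073,0.002,0.01,0,-0.99,-1,0.014,0.073,0.002,0.01,0,-0.99,-1])

```text
t: 6.5
tool_pos: [0.5536, -0.1581, 0.1137]
eef_rot: [3.132, -0.005, 1.339]
contact_force: [1.2, 2.9, -3.1]
grip_width: 0.0167
```

```bash
python3 arc.py 2 4
```

```text
r 0.07742082260821063 lever est rad 1.5048221180851309 [ 1.2  2.9 -3.1] 0.016705191999125787 [ 0.55364072 -0.15808322  0.11374824] [ 3.132 -0.005  1.339]
[-0.001  0.005  0.006] [ 0.02  -0.009 -0.08 ]
[-0.001  0.011  0.006] [ 0.02  -0.009 -0.15 ]
```

Call:
arm_command(series=[0,0.006,0,0,0,-0.07,-1,0,0.011,0,0,0,-0.14,-1,0,0.012,0,0,0,-0.14,-1])

```text
t: 6.8
tool_pos: [0.5578, -0.159, 0.1137]
eef_rot: [3.136, -0.004, 1.407]
contact_force: [-5.6, 2.8, 1.2]
grip_width: 0.0173
```

Call:
arm_command(series=[0,0,0,0,0,0,0,0,0,0,0,0,0,0,0,0,0,0,0,0,0,0,0,-0.1,0,0,0,0.1,0,0,-0.2,0,0,0,0.1,0,0,-0.28,0,0,0,0.1,0,0,-0.28,0,0,0,0.1])

```text
t: 7.5
tool_pos: [0.5611, -0.1601, 0.261]
eef_rot: [3.122, -0.002, 1.407]
contact_force: [0.8, 0.7, 0.3]
grip_width: 0.0472
```

```bash
python3 arc.py; python3 - <<'E'
from h import *
shot('wrist','w3.png')
im=shot('top');ct=get_calibration('top');h=cv2.cvtColor(im,cv2.COLOR_BGR2HSV)
go((.6034,.0740,.25,1.380),(.6034,.0740,.137,1.380))
E
```

```text
r 0.0778326281839404 lever est rad 1.6046816420375105 [0.8 0.7 0.3] 0.04715120813205565 [ 0.5611397  -0.16007682  0.26099731] [ 3.122e+00 -2.000e-03  1.407e+00]
t 7.6 now [ 0.5576 -0.1599  0.2551] [ 3.132e+00 -3.000e-03  1.407e+00]
[0.476 0.014 0.012] [ 0.019 -0.007  0.054] rows>= 5.0
[0.476 0.012 0.238] [ 0.019 -0.007  0.054] rows>= 6.0
```

View pics/w3.png

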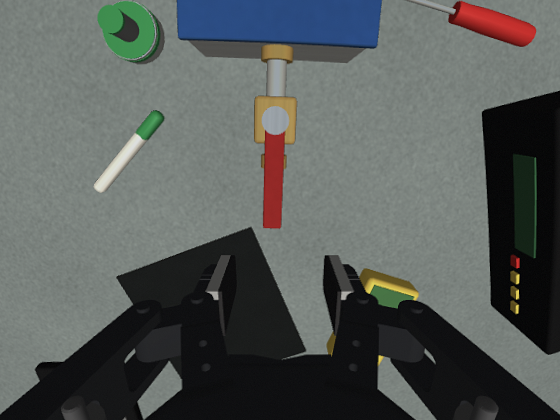

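Call:
arm_command(series=[0.1,0.003,0.012,0.01,0,0.054,0.1,0.2,0.006,0.012,0.019,0,0.054,0.1,0.3,0.009,0.012,0.019,0,0.054,0.1,0.4,0.012,0.012,0.019,0,0.054,0.1,0.476,0.014,0.012,0.019,0,0.054,0.1,0.476,0.014,0.012,0.019,0,0.054,0.1,0.476,0.014,0.012,0.019,0,0.054,0.1])

```text
t: 8.3
tool_pos: [0.6026, 0.0746, 0.2481]
eef_rot: [-3.139, -0.002, 1.383]
contact_force: [0.1, -0.8, 0.1]
grip_width: 0.047
```

```bash
python3 - <<'E'
from h import *
go((.6034,.0740,.137,1.380))
shot('wrist','w4.png')
for l in('cover_grip',): print(mark_of('wrist',l)[:2])
c=get_calibration('wrist');print(proj(c,[.6034,.074,.131]))
E
```

```text
t 8.3 now [0.6026 0.0746 0.2481] [-3.139e+00 -2.000e-03  1.383e+00]
[-0.001  0.002  0.222] [-0.006 -0.004  0.005] rows>= 3.0
[{'uv': [279.7, 215.1], 'confidence': 0.78}, {'uv': [160.9, 234.9], 'confidence': 0.44}]
[[280.72118577 213.6032214 ]]
```

View pics/w4.png

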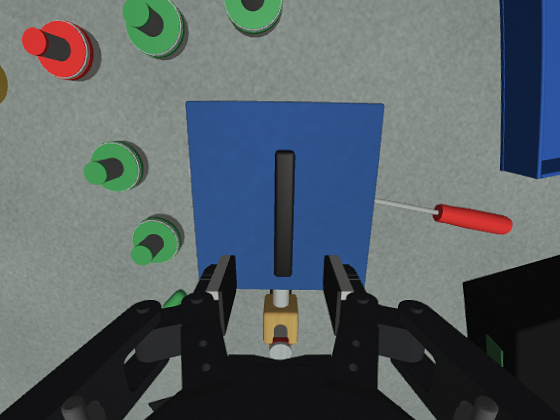

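Call:
arm_command(series=[-0.001,0.002,0.08,0,0,0,0.1,-0.001,0.002,0.16,0,0,0,0.1,-0.001,0.002,0.222,0,0,0,0.1,-0.001,0.002,0.222,0,0,0,0.1,-0.001,0.002,0.222,0,0,0,-1,-0.001,0.002,0.222,0,0,0,-1,-0.001,0.002,0.222,0,0,0,-1,-0.001,0.002,0.222,0,0,0,-1,-0.001,0.002,0.222,0,0,0,-1], grip_force=110)

```text
t: 9.3
tool_pos: [0.6052, 0.071, 0.14]
eef_rot: [3.14, -0.002, 1.377]
contact_force: [-0.6, -0.7, 7.3]
grip_width: 0.0139
```

```bash
python3 - <<'E'
from h import *
go((.6034,.0740,.20,1.380),(.6034,.0740,.27,1.380))
E
```

```text
t 9.3 now [0.6052 0.071  0.14  ] [ 3.140e+00 -2.000e-03  1.377e+00]
[ 0.005 -0.005 -0.12 ] [ 0.004 -0.003 -0.006] rows>= 2.0
[ 0.006 -0.004 -0.26 ] [ 0.004 -0.003 -0.006] rows>= 3.0
```

Call:
arm_command(series=[0,0,-0.04,0,0,0,-1,0,0,-0.1,0,0,0,-1,0,0,-0.18,0,0,0,-1,0,0,-0.24,0,0,0,-1,0,0,-0.24,0,0,0,-1])

```text
t: 9.8
tool_pos: [0.6074, 0.072, 0.2648]
eef_rot: [3.131, -0.005, 1.377]
contact_force: [1.4, 1.9, -3.9]
grip_width: 0.014
```

```bash
python3 - <<'E'
from h import *
print(state()['grip_width'],state()['contact_force'])
shot('wrist','w5.png');shot('scene','s5.png')
m=np.radians(11.4)+np.pi/2
go((.5,-.15,.27,m-.2),(.4344,-.349,.27,m),(.4344,-.349,.07,m))
E
```

```text
0.01396311591489023 [ 1.4374743   1.86584626 -3.93342765]
t 9.9 now [0.6043 0.0707 0.2594] [ 3.140e+00 -1.000e-03  1.377e+00]
[-0.473 -0.12  -0.022] [ 0.003 -0.001 -0.385] rows>= 5.0
[-0.889 -0.172 -0.022] [ 0.003 -0.001 -0.785] rows>= 10.0
[-0.889 -0.172  0.378] [ 0.003 -0.001 -0.785] rows>= 10.0
```

View pics/s5.png

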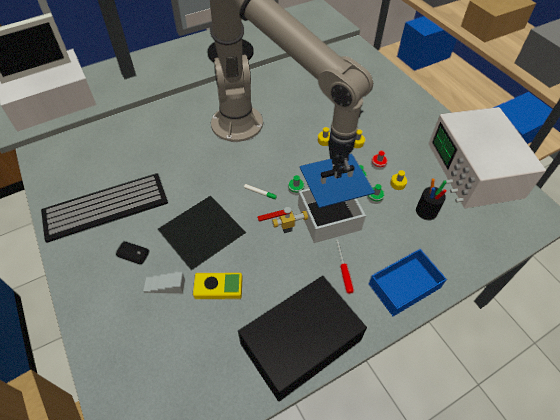

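View pics/w5.png

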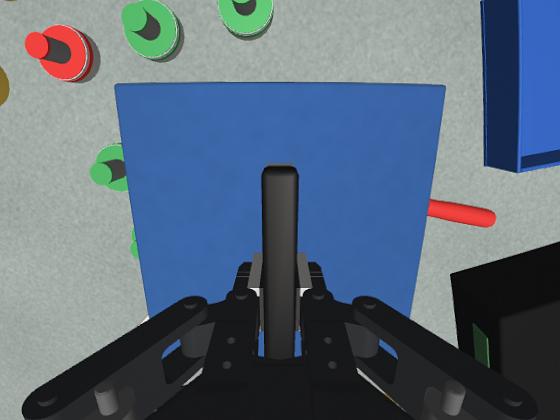

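Call:
arm_command(series=[-0.06,-0.015,-0.022,0,0,-0.05,-1,-0.14,-0.035,-0.022,0,0,-0.12,-1,-0.22,-0.06,-0.022,0,0,-0.2,-1,-0.3,-0.08,-0.022,0,0,-0.28,-1,-0.38,-0.1,-0.022,0,0,-0.36,-1,-0.47,-0.12,-0.022,0,0,-0.44,-1,-0.56,-0.135,-0.022,0,0,-0.52,-1,-0.65,-0.15,-0.022,0,0,-0.6,-1,-0.74,-0.16,-0.022,0,0,-0.68,-1,-0.82,-0.166,-0.022,0,0,-0.75,-1,-0.87,-0.17,-0.022,0,0,-0.785,-1,-0.889,-0.172,-0.022,0,0,-0.785,-1])

```text
t: 11.1
tool_pos: [0.4307, -0.352, 0.2666]
eef_rot: [-3.138, -0.003, 1.764]
contact_force: [0.2, -0.6, -5.0]
grip_width: 0.0135
```

```bash
python3 - <<'E'
from h import *
print(state()['grip_width'],state()['contact_force'])
shot('top','t6.png')
m=np.radians(11.4)+np.pi/2
go((.4344,-.349,.09,m),(.4344,-.349,.064,m))
E
```

```text
0.01350166819298068 [ 0.18817054 -0.57393682 -4.95726429]
t 11.15 now [ 0.4311 -0.3519  0.2669] [-3.139e+00 -3.000e-03  1.764e+00]
[0.003 0.009 0.354] [-0.006 -0.006 -0.012] rows>= 4.0
[0.003 0.009 0.406] [-0.006 -0.006 -0.012] rows>= 5.0
```

View pics/t6.png

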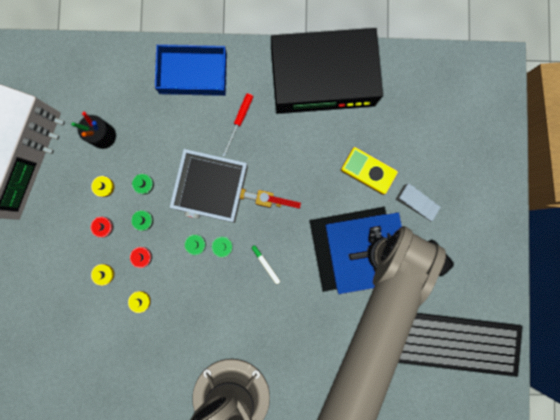

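Call:
arm_command(series=[0.003,0.009,0.08,0,0,-0.01,-1,0.003,0.009,0.16,0,0,-0.01,-1,0.003,0.009,0.24,0,0,-0.01,-1,0.003,0.009,0.31,0,0,-0.01,-1,0.003,0.009,0.36,0,0,-0.01,-1,0.003,0.009,0.385,0,0,-0.01,-1,0.003,0.009,0.398,0,0,-0.01,-1,0.003,0.009,0.406,0,0,-0.01,-1,0.003,0.009,0.406,0,0,-0.01,-1])

```text
t: 12.05
tool_pos: [0.4355, -0.3491, 0.0648]
eef_rot: [-3.14, -0.002, 1.769]
contact_force: [0.9, -0.1, -5.5]
grip_width: 0.0138
```

Call:
arm_command(series=[0,0,0.004,0,0,0,-1,0,0,0.006,0,0,0,-1,0,0,0.006,0,0,0,-1])

```text
t: 12.35
tool_pos: [0.4364, -0.3498, 0.064]
eef_rot: [-3.141, 0.0, 1.769]
contact_force: [-3.4, 1.3, 6.1]
grip_width: 0.0135
```

Contact made. Release and rise.

Call:
arm_command(series=[0,0,0,0,0,0,0.1,0,0,0,0,0,0,0.1,0,0,0,0,0,0,0.1,0,0,0,0,0,0,0.1,0,0,-0.1,0,0,0,0.1,0,0,-0.2,0,0,0,0.1,0,0,-0.3,0,0,0,0.1,0,0,-0.4,0,0,0,0.1,0,0,-0.4,0,0,0,0.1])

```text
t: 13.25
tool_pos: [0.4404, -0.3518, 0.2719]
eef_rot: [3.132, 0.012, 1.769]
contact_force: [1.5, -0.5, -1.2]
grip_width: 0.0467
```

```bash
python3 - <<'E'
from h import *
print(greens())
shot('top','t7.png');shot('scene','s7.png');shot('wrist','w7.png')
E
```

```text
[(433.2, 36.5, 28.7, [222.0, 247.0]), (438.1, 115.4, 28.9, [195.0, 244.0]), (505.9, 271.0, 29.2, [141.0, 220.0]), (613.0, 272.8, 29.7, [142.0, 183.0])]
```

View pics/s7.png

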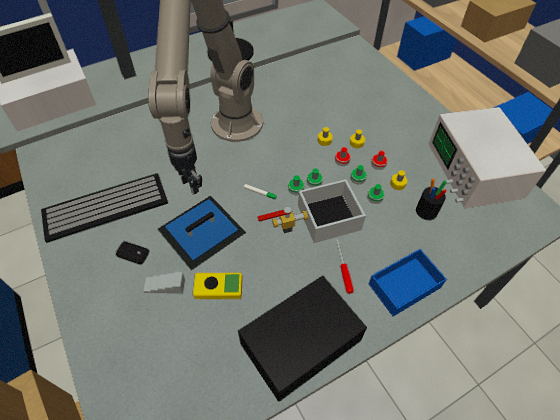

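View pics/w7.png

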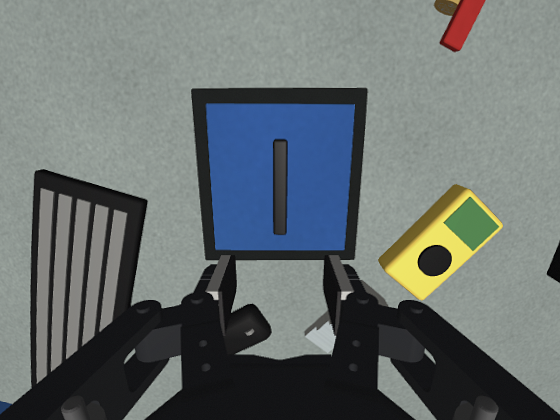

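```bash
python3 - <<'E'
from h import *
go((.435,-.16,.27,2.25),(.435,.0365,.27,2.25),(.4335,.0365,.15,2.7))
E
```

```text
t 13.45 now [ 0.4356 -0.3493  0.2626] [-3.139e+00 -2.000e-03  1.769e+00]
[ 0.372  0.073 -0.014] [-0.004 -0.004 -0.962] rows>= 4.0
[ 0.757  0.151 -0.014] [-0.004 -0.004 -0.962] rows>= 8.0
[0.757 0.148 0.226] [-0.003 -0.005 -1.862] rows>= 9.0
```

Call:
arm_command(series=[0.1,0.02,-0.014,0,0,-0.3,0.1,0.2,0.04,-0.014,0,0,-0.6,0.1,0.3,0.06,-0.014,0,0,-0.96,0.1,0.4,0.08,-0.014,0,0,-0.96,0.1,0.5,0.1,-0.014,0,0,-0.96,0.1,0.6,0.12,-0.014,0,0,-0.96,0.1,0.7,0.14,-0.014,0,0,-0.96,0.1,0.757,0.15,-0.014,0,0,-0.96,0.1])

```text
t: 14.25
tool_pos: [0.4331, 0.0396, 0.2686]
eef_rot: [-3.139, -0.005, 2.252]
contact_force: [0.0, -0.9, 0.1]
grip_width: 0.0474
```

```bash
python3 - <<'E'
from h import *
go((.4335,.0365,.2,2.7),(.4335,.0365,.2,2.95))
E
```

```text
t 14.25 now [0.4331 0.0396 0.2686] [-3.139 -0.005  2.252]
[-0.006 -0.003  0.137] [-0.004 -0.011 -0.896] rows>= 3.0
[-0.006 -0.003  0.137] [-0.002 -0.011 -1.396] rows>= 5.0
```

Call:
arm_command(series=[-0.005,-0.003,0.07,0,0,-0.3,0.1,-0.005,-0.003,0.137,0,0,-0.6,0.1,-0.005,-0.003,0.137,0,0,-0.9,0.1,-0.005,-0.003,0.137,0,0,-0.99,0.1,-0.005,-0.003,0.137,0,0,-0.99,0.1])

```text
t: 14.75
tool_pos: [0.4317, 0.0368, 0.1983]
eef_rot: [-3.141, -0.01, 2.747]
contact_force: [-0.8, -0.1, -0.2]
grip_width: 0.0472
```

```bash
python3 - <<'E'
from h import *
shot('wrist','w8.png')
print(greens())
go((.4332,.0365,.09,2.95),(.4332,.0365,.058,2.95))
E
```

```text
[(439.7, 26.0, 25.2, [227.0, 244.0]), (505.1, 271.2, 29.3, [141.0, 220.0]), (612.0, 272.8, 29.3, [142.0, 183.0])]
t 14.85 now [0.4324 0.0367 0.1991] [-3.141 -0.008  2.746]
[-0.003  0.     0.218] [ 0.    -0.015 -0.409] rows>= 3.0
[-0.004  0.     0.282] [ 0.    -0.015 -0.409] rows>= 3.0
```

View pics/w8.png

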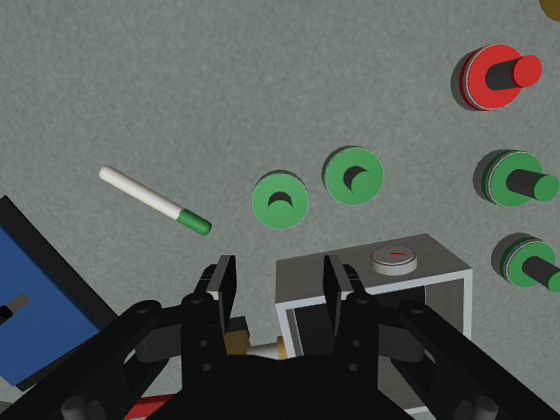

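Call:
arm_command(series=[-0.003,0,0.08,0,-0.015,-0.2,0.1,-0.003,0,0.16,0,-0.015,-0.4,0.1,-0.003,0,0.23,0,-0.015,-0.4,0.1,-0.003,0,0.282,0,-0.015,-0.4,0.1,-0.003,0,0.282,0,-0.015,-0.4,0.1,-0.003,0,0.282,0,-0.015,-0.4,-1,-0.003,0,0.282,0,-0.015,-0.4,-1,-0.003,0,0.282,0,-0.015,-0.4,-1,-0.003,0,0.282,0,-0.015,-0.4,-1,-0.003,0,0.282,0,-0.015,-0.4,-1], grip_force=80)

```text
t: 15.85
tool_pos: [0.4339, 0.0365, 0.0594]
eef_rot: [3.141, 0.003, 2.945]
contact_force: [-1.7, -0.4, 8.3]
grip_width: 0.0226
```

Call:
arm_command(series=[0,0,-0.1,0,0,0,-1,0,0,-0.2,0,0,0,-1,0,0,-0.28,0,0,0,-1,0,0,-0.28,0,0,0,-1])

```text
t: 16.25
tool_pos: [0.4375, 0.0373, 0.2046]
eef_rot: [3.141, 0.015, 2.944]
contact_force: [0.4, -0.2, -2.3]
grip_width: 0.0221
```

```bash
cat > slots.py <<'E'
import numpy as np
a=np.radians(-10.93);C=np.array([.6036,.0739]);R2=np.array([[np.cos(a),-np.sin(a)],[np.sin(a),np.cos(a)]])
def slot(x,y): return C+R2@[x,y]
def loc(x,y): return R2.T@(np.array([x,y])-C)
E
python3 - <<'E'
from h import *
from slots import *
print(state()['grip_width'],state()['contact_force'])
shot('wrist','w9.png')
x,y=slot(-.036,-.038);print(x,y)
go((x,y,.2,2.95),(x,y,.07,2.95))
E
```

```text
0.02210809462469512 [ 0.37193909 -0.20148592 -2.25953044]
0.5610478919155044 0.04341528091706603
t 16.3 now [0.4354 0.0364 0.2019] [-3.141  0.009  2.944]
[-0.244  0.063  0.006] [-0.002  0.019 -0.012] rows>= 3.0
[-0.241  0.063  0.266] [-0.002  0.019 -0.012] rows>= 4.0
```

View pics/w9.png

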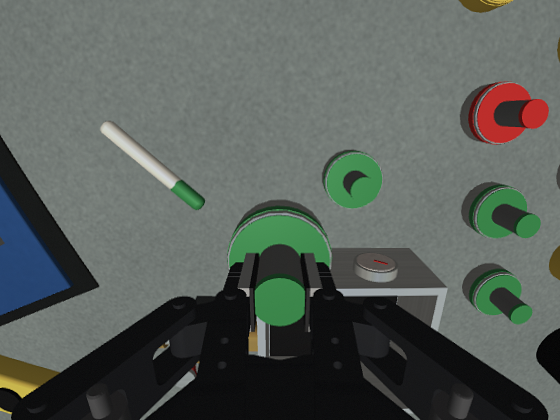

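Call:
arm_command(series=[-0.08,0.02,0.006,0,0.019,0,-1,-0.16,0.04,0.006,0,0.019,0,-1,-0.244,0.063,0.006,0,0.019,0,-1,-0.244,0.063,0.006,0,0.019,0,-1,-0.244,0.063,0.006,0,0.019,0,-1])

```text
t: 16.8
tool_pos: [0.56, 0.0436, 0.1973]
eef_rot: [-3.141, -0.006, 2.945]
contact_force: [-0.3, 0.6, -1.4]
grip_width: 0.022
```

```bash
python3 - <<'E'
from h import *
from slots import *
x,y=slot(-.036,-.038)
go((x,y,.1,2.95),(x,y,.069,2.95))
E
```

```text
t 16.8 now [0.56   0.0436 0.1973] [-3.141 -0.006  2.945]
[-0.003  0.     0.195] [-0.002 -0.011 -0.011] rows>= 2.0
[-0.004  0.     0.257] [-0.002 -0.011 -0.011] rows>= 3.0
```

Call:
arm_command(series=[-0.002,0,0.08,0,-0.011,0,-1,-0.003,0,0.16,0,-0.011,0,-1,-0.004,0,0.22,0,-0.011,0,-1,-0.004,0,0.245,0,-0.011,0,-1,-0.004,0,0.257,0,-0.011,0,-1,-0.004,0,0.26,0,-0.011,0,-1,-0.004,0,0.26,0,-0.011,0,-1])

```text
t: 17.5
tool_pos: [0.562, 0.0435, 0.0685]
eef_rot: [-3.141, 0.002, 2.945]
contact_force: [0.4, 0.9, -1.5]
grip_width: 0.0219
```

Call:
arm_command(series=[0,0,0.003,0,0,0,-1,0,0,0.004,0,0,0,-1,0,0,0.004,0,0,0,-1])

```text
t: 17.8
tool_pos: [0.5629, 0.0436, 0.0675]
eef_rot: [3.141, 0.004, 2.945]
contact_force: [-0.1, -1.0, 3.8]
grip_width: 0.0215
```

Contact. Release to about 42 mm and rise.

Call:
arm_command(series=[0,0,0,0,0,0,0,0,0,0,0,0,0,0,0,0,0,0,0,0,0,0,0,-0.08,0,0,0,0,0,0,-0.16,0,0,0,0,0,0,-0.26,0,0,0,0,0,0,-0.26,0,0,0,0])

```text
t: 18.5
tool_pos: [0.5664, 0.0454, 0.2041]
eef_rot: [3.138, 0.016, 2.945]
contact_force: [0.0, 0.1, 0.3]
grip_width: 0.0428
```

```bash
python3 - <<'E'
from h import *
print(greens()); shot('scene','s10.png',(220,120,420,260),4)
go((.438,.1155,.2,2.95),(.438,.1155,.058,2.95))
E
```

```text
[(434.9, 123.8, 26.5, [190.0, 246.0]), (505.1, 271.2, 29.3, [141.0, 220.0]), (613.0, 272.8, 29.7, [142.0, 183.0])]
t 18.6 now [0.5629 0.0437 0.1987] [3.142 0.007 2.944]
[ 0.273  0.092 -0.005] [ 0.     0.013 -0.011] rows>= 3.0
[0.275 0.092 0.279] [ 0.     0.013 -0.011] rows>= 5.0
```

View pics/s10.png

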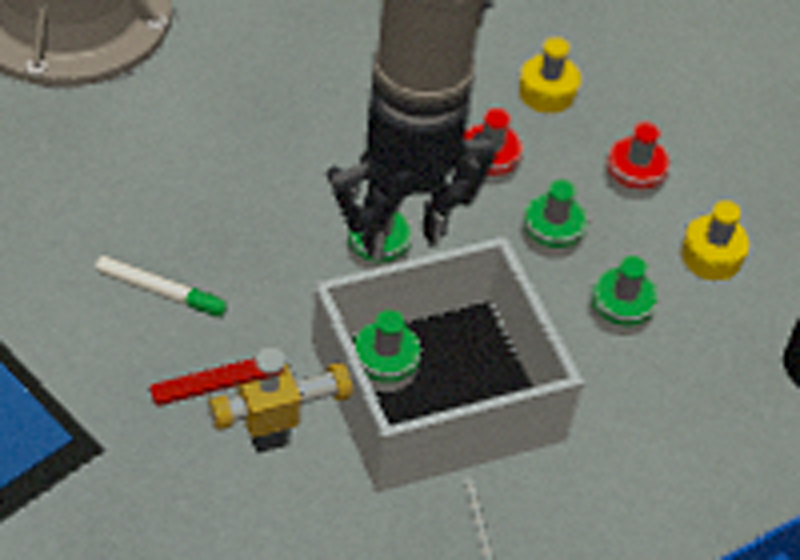

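Call:
arm_command(series=[0.08,0.028,-0.005,0,0.013,-0.01,0.1,0.16,0.056,-0.005,0,0.013,-0.01,0.1,0.23,0.08,-0.005,0,0.013,-0.01,0.1,0.275,0.092,0,0,0.013,-0.01,0.1,0.275,0.092,0.05,0,0.013,-0.01,0.1,0.275,0.092,0.1,0,0.013,-0.01,0.1,0.275,0.092,0.1,0,0.013,-0.01,0.1])

```text
t: 19.3
tool_pos: [0.4338, 0.1142, 0.1441]
eef_rot: [-3.138, -0.008, 2.95]
contact_force: [-1.3, 0.2, 0.8]
grip_width: 0.047
```

```bash
python3 - <<'E'
from h import *
shot('wrist','w11.png')
c=get_calibration('wrist');print(proj(c,[[.438,.1155,.066],[.438,.1155,.028]]))
go((.438,.1155,.058,2.95))
E
```

```text
[[280.02462184 237.11390274]
 [279.96646758 220.08491286]]
t 19.35 now [0.4353 0.115  0.1457] [-3.14  -0.005  2.95 ]
[-0.006  0.002  0.175] [-0.003 -0.011  0.   ] rows>= 2.0
```

View pics/w11.png

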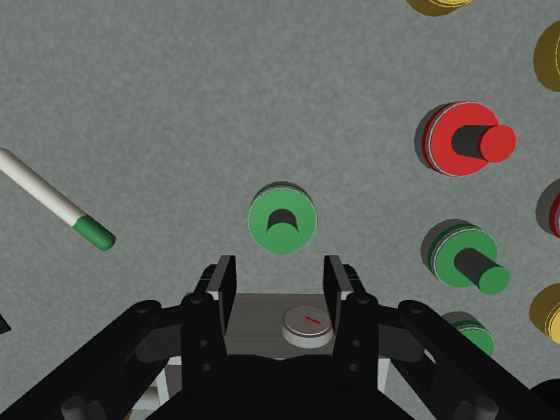

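Target at (282,220), matches the prediction. Grip.

Call:
arm_command(series=[-0.006,0.002,0.08,0,-0.011,0,0.1,-0.006,0.002,0.15,0,-0.011,0,0.1,-0.006,0.002,0.175,0,-0.011,0,0.1,-0.006,0.002,0.175,0,-0.011,0,-1,-0.006,0.002,0.175,0,-0.011,0,-1,-0.006,0.002,0.175,0,-0.011,0,-1,-0.006,0.002,0.175,0,-0.011,0,-1,-0.006,0.002,0.175,0,-0.011,0,-1])

```text
t: 20.15
tool_pos: [0.4387, 0.1153, 0.0592]
eef_rot: [-3.14, 0.002, 2.95]
contact_force: [-0.8, -0.9, 2.1]
grip_width: 0.0218
```

Call:
arm_command(series=[0,0,-0.1,0,0,0,-1,0,0,-0.2,0,0,0,-1,0,0,-0.28,0,0,0,-1,0,0,-0.28,0,0,0,-1])

```text
t: 20.55
tool_pos: [0.4422, 0.1173, 0.2045]
eef_rot: [3.14, 0.014, 2.949]
contact_force: [0.6, 0.3, -1.8]
grip_width: 0.0224
```

```bash
python3 - <<'E'
from h import *
from slots import *
x,y=slot(-.036,.038);print(x,y)
go((x,y,.2,2.95),(x,y,.07,2.95))
E
```

```text
0.5754582191918242 0.1180366080815527
t 20.55 now [0.4422 0.1173 0.2045] [3.14  0.014 2.949]
[-0.261  0.052  0.013] [ 0.003  0.027 -0.002] rows>= 3.0
[-0.258  0.052  0.273] [ 0.003  0.027 -0.002] rows>= 4.0
```

Call:
arm_command(series=[-0.08,0.016,0.013,0,0.027,0,-1,-0.16,0.032,0.013,0,0.027,0,-1,-0.24,0.048,0.013,0,0.027,0,-1,-0.261,0.052,0.013,0,0.027,0,-1,-0.261,0.052,0.013,0,0.027,0,-1,-0.261,0.052,0.013,0,0.027,0,-1])

```text
t: 21.15
tool_pos: [0.5736, 0.1182, 0.1988]
eef_rot: [3.141, -0.003, 2.95]
contact_force: [0.2, -0.1, -1.9]
grip_width: 0.022
```

```bash
python3 - <<'E'
from h import *
from slots import *
x,y=slot(-.036,.038);print(state()['grip_width'])
go((x,y,.067,2.95))
shot('wrist','w12.png')
E
```

```text
0.022033199698647303
t 21.15 now [0.5736 0.1182 0.1988] [ 3.141e+00 -3.000e-03  2.950e+00]
[-0.005  0.     0.264] [ 0.001 -0.005  0.001] rows>= 3.0
```

View pics/w12.png

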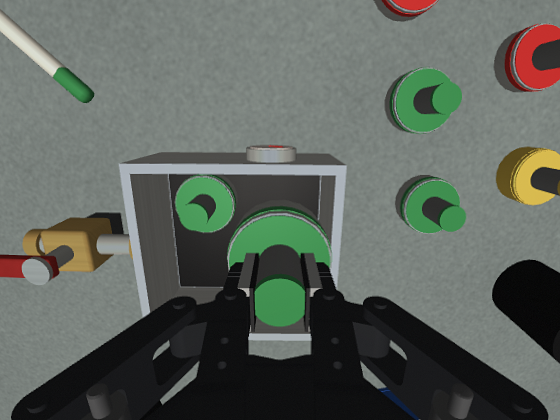

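Call:
arm_command(series=[-0.002,0,0.08,0,0,0,-1,-0.003,0,0.16,0,0,0,-1,-0.004,0,0.22,0,0,0,-1,-0.005,0,0.25,0,0,0,-1,-0.005,0,0.262,0,0,0,-1,-0.005,0,0.267,0,0,0,-1,-0.005,0,0.267,0,0,0,-1])

```text
t: 21.9
tool_pos: [0.576, 0.1183, 0.0675]
eef_rot: [3.141, 0.0, 2.951]
contact_force: [0.9, 0.2, -2.0]
grip_width: 0.0218
```

Call:
arm_command(series=[0,0,0.003,0,0,0,-1,0,0,0.004,0,0,0,-1,0,0,0.004,0,0,0,-1])

```text
t: 22.2
tool_pos: [0.5771, 0.1188, 0.0671]
eef_rot: [3.14, 0.003, 2.951]
contact_force: [-0.8, -1.2, 5.9]
grip_width: 0.0216
```

Call:
arm_command(series=[0,0,0,0,0,0,0,0,0,0,0,0,0,0,0,0,0,0,0,0,0,0,0,-0.08,0,0,0,0,0,0,-0.16,0,0,0,0,0,0,-0.26,0,0,0,0,0,0,-0.26,0,0,0,0])

```text
t: 22.9
tool_pos: [0.5808, 0.1213, 0.2043]
eef_rot: [3.134, 0.015, 2.951]
contact_force: [0.4, 1.1, 0.2]
grip_width: 0.0426
```

```bash
python3 - <<'E'
from h import *
print(greens())
go((.505,.271,.2,2.95),(.505,.271,.15,2.95))
E
```

```text
[(505.9, 271.0, 29.2, [141.0, 220.0]), (563.0, 44.7, 30.4, [220.0, 202.0])]
t 22.95 now [0.5791 0.1201 0.201 ] [3.137 0.01  2.951]
[0.203 0.268 0.001] [0.009 0.02  0.002] rows>= 4.0
[0.204 0.268 0.101] [0.009 0.02  0.002] rows>= 4.0
```

Call:
arm_command(series=[0.06,0.08,0.001,0,0.02,0,0.1,0.12,0.16,0.001,0,0.02,0,0.1,0.18,0.24,0.001,0,0.02,0,0.1,0.203,0.268,0.03,0,0.02,0,0.1,0.204,0.268,0.1,0,0.02,0,0.1,0.204,0.268,0.1,0,0.02,0,0.1])

```text
t: 23.55
tool_pos: [0.5014, 0.2693, 0.1458]
eef_rot: [-3.14, -0.007, 2.954]
contact_force: [0.1, -1.2, -0.7]
grip_width: 0.0468
```

```bash
python3 - <<'E'
from h import *
shot('wrist','w13.png')
c=get_calibration('wrist');print(proj(c,[[.5055,.271,.066],[.5055,.271,.028]]))
print(greens())
go((.5055,.271,.058,2.95))
E
```

```text
[[280.81430525 235.30254632]
 [280.54867794 218.63582427]]
[(505.7, 271.0, 28.8, [143.0, 221.0]), (563.0, 44.7, 30.4, [220.0, 202.0]), (577.3, 120.8, 30.5, [194.0, 196.0]), (611.9, 272.8, 29.3, [142.0, 184.0])]
t 23.65 now [0.5045 0.2702 0.1496] [ 3.138e+00 -2.000e-03  2.951e+00]
[-0.002  0.001  0.183] [ 0.006 -0.004  0.001] rows>= 2.0
```

View pics/w13.png

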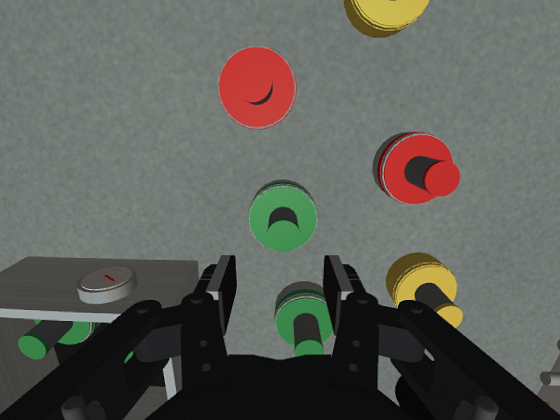

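Call:
arm_command(series=[-0.002,0.001,0.08,0,0,0,0.1,-0.002,0.001,0.15,0,0,0,0.1,-0.002,0.001,0.183,0,0,0,0.1,-0.002,0.001,0.183,0,0,0,-1,-0.002,0.001,0.183,0,0,0,-1,-0.002,0.001,0.183,0,0,0,-1,-0.002,0.001,0.183,0,0,0,-1,-0.002,0.001,0.183,0,0,0,-1])

```text
t: 24.45
tool_pos: [0.5061, 0.2712, 0.0593]
eef_rot: [3.138, -0.0, 2.95]
contact_force: [0.4, 0.5, 1.7]
grip_width: 0.0219
```

Call:
arm_command(series=[0,0,-0.1,0,0,0,-1,0,0,-0.2,0,0,0,-1,0,0,-0.28,0,0,0,-1,0,0,-0.28,0,0,0,-1])

```text
t: 24.85
tool_pos: [0.5089, 0.2738, 0.206]
eef_rot: [3.13, 0.009, 2.95]
contact_force: [0.9, 0.9, -1.4]
grip_width: 0.0219
```

```bash
python3 - <<'E'
from h import *
from slots import *
x,y=slot(.036,-.038);print(x,y)
go((x,y,.21,2.95),(x,y,.07,2.95))
E
```

```text
0.6317417808081759 0.029763391918447298
t 24.85 now [0.5089 0.2738 0.206 ] [3.13  0.009 2.95 ]
[-0.334 -0.432 -0.01 ] [0.024 0.019 0.001] rows>= 6.0
[-0.331 -0.436  0.27 ] [0.024 0.019 0.001] rows>= 7.0
```

Call:
arm_command(series=[-0.05,-0.06,-0.01,0.024,0.019,0,-1,-0.11,-0.14,-0.01,0.024,0.019,0,-1,-0.17,-0.22,-0.01,0.024,0.019,0,-1,-0.23,-0.3,-0.01,0.024,0.019,0,-1,-0.29,-0.375,-0.01,0.024,0.019,0,-1,-0.334,-0.432,-0.01,0.024,0.019,0,-1,-0.334,-0.432,-0.01,0.024,0.019,0,-1,-0.334,-0.432,-0.01,0.024,0.019,0,-1])

```text
t: 25.65
tool_pos: [0.6314, 0.0287, 0.2088]
eef_rot: [-3.142, -0.002, 2.948]
contact_force: [-0.3, 1.0, -1.9]
grip_width: 0.0222
```

```bash
python3 - <<'E'
from h import *
from slots import *
x,y=slot(.036,-.038);print(state()['grip_width'])
go((x,y,.067,2.95))
shot('wrist','w14.png')
E
```

```text
0.022165484462850858
t 25.65 now [0.6314 0.0287 0.2088] [-3.142e+00 -2.000e-03  2.948e+00]
[-0.001  0.002  0.284] [-0.    -0.004 -0.004] rows>= 3.0
```

View pics/w14.png

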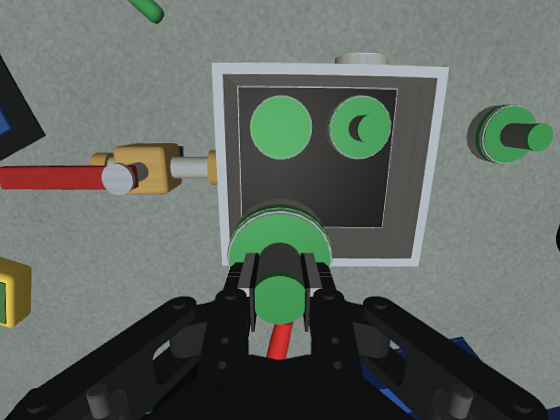

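Both earlier ones stand in their corners, (281,127) and (360,127). Lower the third.

Call:
arm_command(series=[-0.001,0.001,0.08,0,0,0,-1,-0.002,0.002,0.16,0,0,0,-1,-0.003,0.002,0.23,0,0,0,-1,-0.003,0.002,0.265,0,0,0,-1,-0.003,0.002,0.28,0,0,0,-1,-0.003,0.002,0.288,0,0,0,-1,-0.003,0.002,0.29,0,0,0,-1,-0.003,0.002,0.29,0,0,0,-1])

```text
t: 26.5
tool_pos: [0.6326, 0.0331, 0.0672]
eef_rot: [3.141, -0.001, 2.952]
contact_force: [-3.2, 0.5, 2.4]
grip_width: 0.0222
```

Call:
arm_command(series=[0,0,0,0,0,0,0,0,0,0,0,0,0,0,0,0,0,0,0,0,0,0,0,-0.08,0,0,0,0,0,0,-0.16,0,0,0,0,0,0,-0.26,0,0,0,0,0,0,-0.26,0,0,0,0])

```text
t: 27.2
tool_pos: [0.6371, 0.0349, 0.2051]
eef_rot: [3.137, 0.013, 2.952]
contact_force: [0.2, 0.1, -0.6]
grip_width: 0.0427
```

```bash
python3 - <<'E'
from h import *
print(greens())
go((.613,.272,.2,2.95),(.613,.272,.15,2.95))
E
```

```text
[(577.5, 120.6, 30.4, [192.0, 197.0]), (612.0, 273.1, 29.6, [142.0, 184.0])]
t 27.25 now [0.6353 0.034  0.2016] [3.139 0.007 2.952]
[0.133 0.459 0.004] [0.006 0.015 0.004] rows>= 5.0
[0.134 0.459 0.104] [0.006 0.015 0.004] rows>= 5.0
```

Call:
arm_command(series=[0.028,0.092,0.004,0,0.015,0,0.1,0.055,0.184,0.004,0,0.015,0,0.1,0.082,0.276,0.004,0,0.015,0,0.1,0.11,0.368,0.004,0,0.015,0,0.1,0.133,0.459,0.004,0,0.015,0,0.1,0.134,0.459,0.06,0,0.015,0,0.1,0.134,0.459,0.104,0,0.015,0,0.1,0.134,0.459,0.104,0,0.015,0,0.1])

```text
t: 28.05
tool_pos: [0.6107, 0.2705, 0.1449]
eef_rot: [-3.139, -0.007, 2.953]
contact_force: [-0.3, -0.4, -0.4]
grip_width: 0.0468
```

```bash
python3 - <<'E'
from h import *
shot('wrist','w15.png')
c=get_calibration('wrist');print(proj(c,[[.6125,.272,.066],[.6125,.272,.028]]))
print(greens())
go((.6125,.2725,.058,2.95))
E
```

```text
[[279.97691812 233.38540763]
 [279.86944763 216.87877614]]
[(563.1, 45.0, 30.4, [220.0, 202.0]), (577.2, 120.4, 30.7, [194.0, 196.0]), (631.9, 34.9, 30.9, [224.0, 178.0])]
t 28.15 now [0.6129 0.2716 0.149 ] [ 3.140e+00 -2.000e-03  2.952e+00]
[0.001 0.001 0.182] [ 0.004 -0.003  0.004] rows>= 2.0
```

View pics/w15.png

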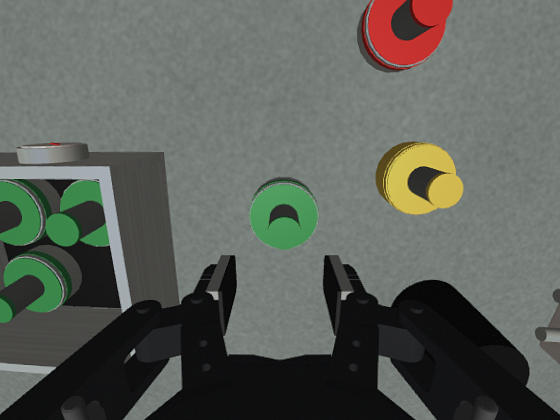

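Call:
arm_command(series=[0.001,0.001,0.08,0,0,0,0.1,0.001,0.001,0.15,0,0,0,0.1,0.001,0.001,0.182,0,0,0,0.1,0.001,0.001,0.182,0,0,0,-1,0.001,0.001,0.182,0,0,0,-1,0.001,0.001,0.182,0,0,0,-1,0.001,0.001,0.182,0,0,0,-1,0.001,0.001,0.182,0,0,0,-1])

```text
t: 28.95
tool_pos: [0.6129, 0.2726, 0.0591]
eef_rot: [3.139, -0.0, 2.952]
contact_force: [0.0, -0.1, 0.1]
grip_width: 0.0221
```

Call:
arm_command(series=[0,0,-0.1,0,0,0,-1,0,0,-0.2,0,0,0,-1,0,0,-0.28,0,0,0,-1,0,0,-0.28,0,0,0,-1])

```text
t: 29.35
tool_pos: [0.6158, 0.2753, 0.207]
eef_rot: [3.13, 0.01, 2.951]
contact_force: [0.4, 1.2, -0.9]
grip_width: 0.0219
```

```bash
python3 - <<'E'
from h import *
from slots import *
x,y=slot(.036,.038);print(x,y, loc(.6319,.0349),loc(.5772,.1204),loc(.563,.045))
go((x,y,.21,2.95))
E
```

```text
0.6461521080844956 0.10438471908293395 [ 0.0351814  -0.03292657] [-0.03473794  0.04065078] [-0.03438378 -0.03607389]
t 29.35 now [0.6158 0.2753 0.207 ] [3.13  0.01  2.951]
[-0.124 -0.324 -0.008] [0.023 0.02  0.003] rows>= 4.0
```

Call:
arm_command(series=[-0.025,-0.06,-0.008,0.023,0.02,0,-1,-0.055,-0.14,-0.008,0.023,0.02,0,-1,-0.085,-0.22,-0.008,0.023,0.02,0,-1,-0.112,-0.29,-0.008,0.023,0.02,0,-1,-0.124,-0.32,-0.008,0.023,0.02,0,-1,-0.124,-0.32,-0.008,0.023,0.02,0,-1,-0.124,-0.32,-0.008,0.023,0.02,0,-1])

```text
t: 30.05
tool_pos: [0.6457, 0.1079, 0.2096]
eef_rot: [3.14, -0.001, 2.952]
contact_force: [-0.4, 0.8, -2.1]
grip_width: 0.022
```

```bash
python3 - <<'E'
from h import *
from slots import *
x,y=slot(.036,.040);print(state()['grip_width'])
go((x,y,.067,2.95))
shot('wrist','w16.png')
E
```

```text
0.022005495939928593
t 30.05 now [0.6457 0.1079 0.2096] [ 3.140e+00 -1.000e-03  2.952e+00]
[-0.002 -0.003  0.285] [ 0.003 -0.002  0.005] rows>= 3.0
```

View pics/w16.png

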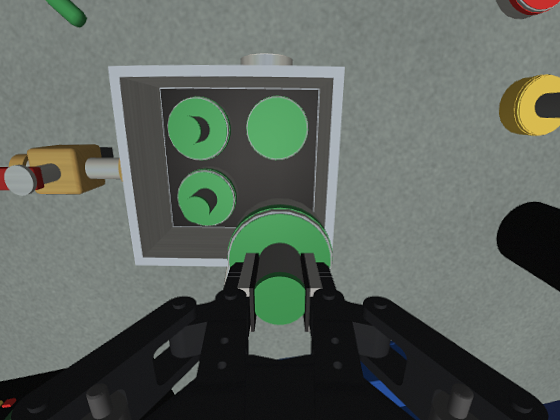

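Call:
arm_command(series=[-0.001,-0.001,0.08,0,0,0,-1,-0.002,-0.003,0.16,0,0,0,-1,-0.003,-0.003,0.23,0,0,0,-1,-0.003,-0.003,0.265,0,0,0,-1,-0.003,-0.003,0.28,0,0,0,-1,-0.003,-0.003,0.288,0,0,0,-1,-0.003,-0.003,0.291,0,0,0,-1,-0.003,-0.003,0.291,0,0,0,-1])

```text
t: 30.9
tool_pos: [0.647, 0.1092, 0.0678]
eef_rot: [3.14, 0.001, 2.956]
contact_force: [-4.6, -2.2, 5.2]
grip_width: 0.0219
```

Call:
arm_command(series=[0,0,0,0,0,0,0,0,0,0,0,0,0,0,0,0,0,0,0,0,0,0,0,-0.08,0,0,0,0,0,0,-0.16,0,0,0,0,0,0,-0.3,0,0,0,0,0,0,-0.35,0,0,0,0,0,0,-0.35,0,0,0,0])

```text
t: 31.7
tool_pos: [0.651, 0.1129, 0.2534]
eef_rot: [3.131, 0.017, 2.957]
contact_force: [0.1, 1.0, -0.0]
grip_width: 0.0428
```

```bash
python3 - <<'E'
from h import *
shot('scene','s17.png',(220,120,420,260),4)
go((.56,-.06,.25,2.6),(.5,-.15,.25,2.47),(.435,-.349,.25,1.77))
E
```

```text
t 31.75 now [0.6494 0.1118 0.2496] [3.134 0.012 2.957]
[ 0.113 -0.371 -0.005] [0.019 0.02  0.714] rows>= 4.0
[ 0.198 -0.57  -0.007] [0.02  0.019 0.974] rows>= 7.0
[ 0.252 -0.985 -0.011] [0.027 0.012 2.374] rows>= 11.0
```

View pics/s17.png

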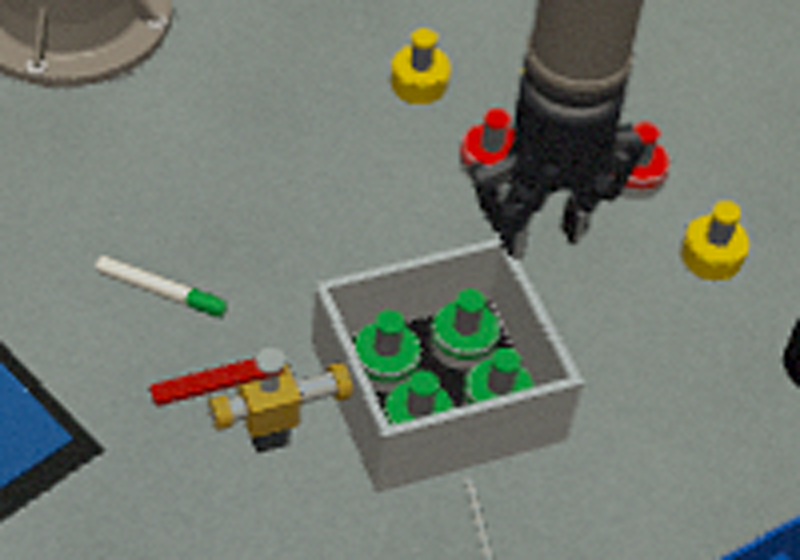

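Call:
arm_command(series=[0.03,-0.09,-0.005,0,0.02,0.2,0.1,0.06,-0.18,-0.005,0,0.02,0.4,0.1,0.085,-0.27,-0.005,0,0.02,0.6,0.1,0.11,-0.36,-0.005,0,0.02,0.8,0.1,0.14,-0.45,-0.005,0,0.02,0.98,0.1,0.165,-0.54,-0.005,0,0.02,0.98,0.1,0.185,-0.63,-0.005,0,0.02,0.98,0.1,0.2,-0.72,-0.005,0,0.02,0.98,0.1,0.215,-0.81,-0.005,0,0.02,0.98,0.1,0.235,-0.9,-0.005,0,0.02,0.98,0.1,0.252,-0.985,-0.005,0,0.02,0.98,0.1,0.252,-0.985,-0.005,0,0.02,0.98,0.1])

```text
t: 32.95
tool_pos: [0.4313, -0.3563, 0.2464]
eef_rot: [3.135, -0.002, 2.456]
contact_force: [-0.2, -0.2, -0.6]
grip_width: 0.0468
```

```bash
python3 - <<'E'
from h import *
go((.435,-.349,.25,1.77))
E
```

```text
t 32.95 now [ 0.4313 -0.3563  0.2464] [ 3.135e+00 -2.000e-03  2.456e+00]
[ 0.004  0.016 -0.007] [ 0.01  -0.009  1.372] rows>= 5.0
```

Call:
arm_command(series=[0.004,0.014,-0.005,0.01,0,0.3,0.1,0.004,0.014,-0.005,0.01,0,0.6,0.1,0.004,0.014,-0.005,0.01,0,0.9,0.1,0.004,0.014,-0.005,0.01,0,0.99,0.1,0.004,0.014,-0.005,0.01,0,0.99,0.1])

```text
t: 33.45
tool_pos: [0.435, -0.3486, 0.2492]
eef_rot: [3.141, -0.003, 1.963]
contact_force: [0.3, 0.5, -0.4]
grip_width: 0.0471
```

Call:
arm_command(series=[0,0,0,0,0,0.2,0.1,0,0,0,0,0,0.382,0.1,0,0,0,0,0,0.382,0.1,0,0,0,0,0,0.382,0.1])

```text
t: 33.85
tool_pos: [0.4353, -0.3481, 0.2493]
eef_rot: [-3.141, -0.003, 1.775]
contact_force: [0.1, 1.5, -0.5]
grip_width: 0.0473
```

```bash
python3 - <<'E'
from h import *
go((.4355,-.3495,.061,1.769))
print(proj(get_calibration('wrist'),[[.4355,-.3495,.055]]))
shot('wrist','w18.png');print(mark_of('wrist','cover_grip')[:2])
E
```

```text
t 33.85 now [ 0.4353 -0.3481  0.2493] [-3.141e+00 -3.000e-03  1.775e+00]
[-0.004 -0.     0.377] [-0.001 -0.006  0.013] rows>= 4.0
[[279.84547754 195.94285305]]
[{'uv': [281.6, 193.3], 'confidence': 0.85}]
```

View pics/w18.png

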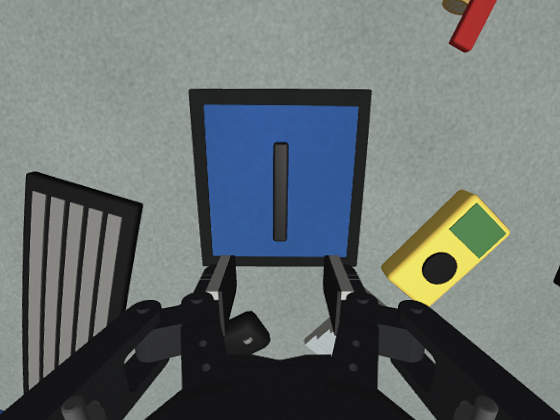

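Call:
arm_command(series=[-0.001,0,0.09,0,0,0.01,0.1,-0.002,0,0.18,0,0,0.01,0.1,-0.003,0,0.27,0,0,0.01,0.1,-0.004,0,0.34,0,0,0.01,0.1,-0.004,0,0.374,0,0,0.01,0.1,-0.004,0,0.374,0,0,0.01,-1,-0.004,0,0.374,0,0,0.01,-1,-0.004,0,0.374,0,0,0.01,-1,-0.004,0,0.374,0,0,0.01,-1,-0.004,0,0.374,0,0,0.01,-1], grip_force=110)

```text
t: 34.95
tool_pos: [0.4361, -0.3502, 0.0633]
eef_rot: [3.14, -0.002, 1.769]
contact_force: [0.4, -0.6, -0.1]
grip_width: 0.0142
```

Call:
arm_command(series=[0,0,-0.06,0,0,0,-1,0,0,-0.15,0,0,0,-1,0,0,-0.24,0,0,0,-1,0,0,-0.33,0,0,0,-1,0,0,-0.42,0,0,0,-1,0,0,-0.42,0,0,0,-1,0,0,-0.42,0,0,0,-1])

```text
t: 35.65
tool_pos: [0.4355, -0.3504, 0.2736]
eef_rot: [3.141, -0.0, 1.769]
contact_force: [-0.7, -0.0, -7.0]
grip_width: 0.014
```

```bash
python3 - <<'E'
from h import *
print(state()['grip_width'])
shot('wrist','w19.png');shot('top','t19.png')
im=cv2.imread('pics/w19.png');h=cv2.cvtColor(im,cv2.COLOR_BGR2HSV)
go((.5,-.15,.27,1.55),(.6034,.0740,.27,1.380))
E
```

```text
0.014036202768878615
t 35.75 now [ 0.4342 -0.3497  0.2709] [-3.139 -0.005  1.769]
[0.366 0.208 0.003] [-0.006 -0.009  0.438] rows>= 5.0
[0.764 0.499 0.004] [-0.007 -0.009  0.778] rows>= 10.0
```

View pics/w19.png

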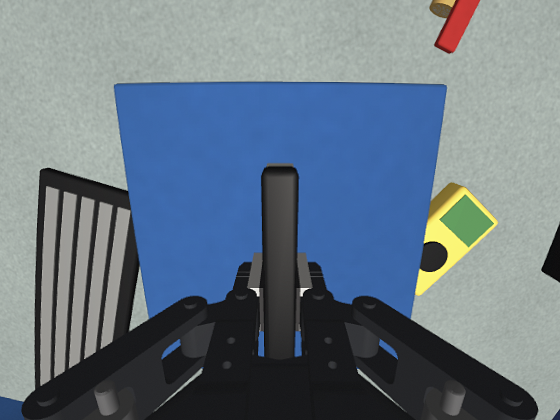

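View pics/t19.png

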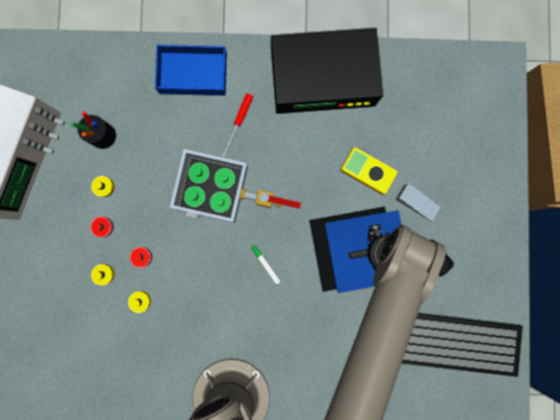

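Call:
arm_command(series=[0.05,0.03,0.003,0,0,0.06,-1,0.12,0.07,0.003,0,0,0.14,-1,0.19,0.115,0.003,0,0,0.22,-1,0.26,0.16,0.003,0,0,0.3,-1,0.33,0.205,0.003,0,0,0.38,-1,0.4,0.25,0.003,0,0,0.46,-1,0.47,0.295,0.003,0,0,0.54,-1,0.54,0.34,0.003,0,0,0.62,-1,0.61,0.39,0.003,0,0,0.7,-1,0.68,0.44,0.003,0,0,0.76,-1,0.735,0.48,0.003,0,0,0.778,-1,0.76,0.497,0.003,0,0,0.778,-1])

```text
t: 36.95
tool_pos: [0.6021, 0.0765, 0.268]
eef_rot: [-3.133, -0.006, 1.386]
contact_force: [-0.7, 0.2, -5.5]
grip_width: 0.0135
```

Call:
arm_command(series=[0,0,0,0,0,0,-1,0,0,0,0,0,0,-1])

```text
t: 37.15
tool_pos: [0.6006, 0.0756, 0.2658]
eef_rot: [-3.128, -0.004, 1.386]
contact_force: [-0.2, -0.1, -5.5]
grip_width: 0.0136
```

```bash
python3 - <<'E'
from h import *
print(state()['grip_width'])
shot('wrist','w20.png')
ct=get_calibration('top');shot('top')
z=pose()[0][2]-.0525+.008
for d in regions_of('top','cover')[:1]:
    g=d['region'].astype(np.uint8);cn=max(cv2.findContours(g,0,1)[0],key=cv2.contourArea).reshape(-1,2)
    print(d['confidence'],cv2.minAreaRect((topl(ct,cn,z)[:,:2]*1000).astype(np.float32)))
go((.603,.0715,.155,1.380),(.603,.0715,.141,1.38))
E
```

```text
0.013582831120331927
t 37.3 now [0.6016 0.0738 0.2673] [-3.132 -0.004  1.383]
[-0.005  0.006  0.224] [-0.02  -0.007  0.006] rows>= 3.0
[-0.005  0.006  0.252] [-0.02  -0.007  0.006] rows>= 3.0
```

View pics/w20.png

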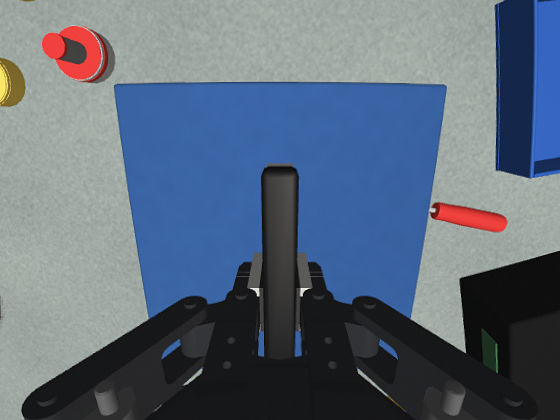

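Call:
arm_command(series=[-0.005,0.006,0.06,-0.02,-0.007,0.006,-1,-0.005,0.006,0.12,-0.02,-0.007,0.006,-1,-0.005,0.006,0.17,-0.02,-0.007,0.006,-1,-0.005,0.006,0.2,-0.02,-0.007,0.006,-1,-0.005,0.006,0.2,-0.02,-0.007,0.006,-1,-0.005,0.006,0.2,-0.02,-0.007,0.006,-1])

```text
t: 37.9
tool_pos: [0.6039, 0.0708, 0.1681]
eef_rot: [3.14, -0.001, 1.379]
contact_force: [1.1, 0.0, -5.4]
grip_width: 0.0135
```

```bash
python3 - <<'E'
from h import *
shot('wrist','w21.png');shot('scene','s21.png',(220,120,420,260),4)
go((.603,.0715,.155,1.380),(.603,.0715,.140,1.38))
E
```

```text
t 38.0 now [0.6045 0.0715 0.1691] [ 3.138e+00 -1.000e-03  1.379e+00]
[-0.001 -0.003  0.028] [ 0.006 -0.003 -0.001] rows>= 1.0
[-0.001 -0.003  0.058] [ 0.006 -0.003 -0.001] rows>= 1.0
```

View pics/s21.png

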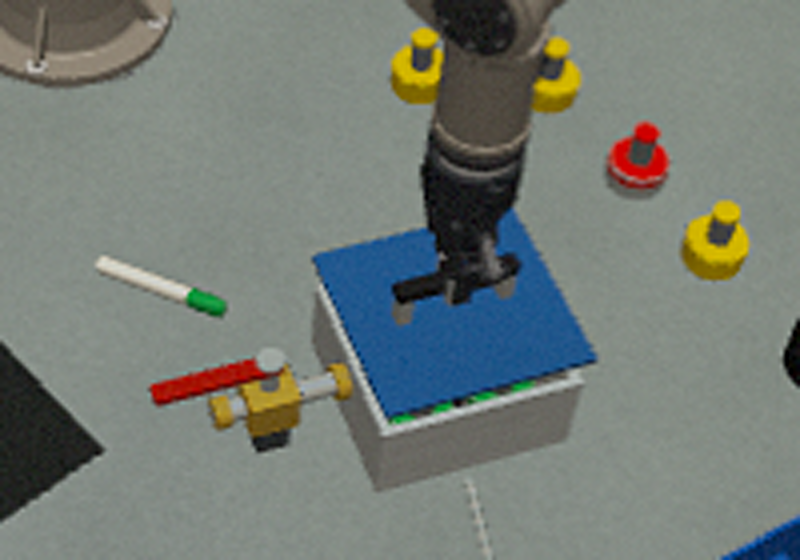

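Cover is aligned over the mouth. Lower slowly.

Call:
arm_command(series=[-0.001,-0.002,0.015,0,0,0,-1,-0.001,-0.002,0.028,0,0,0,-1,-0.001,-0.002,0.038,0,0,0,-1,-0.001,-0.002,0.048,0,0,0,-1,-0.001,-0.002,0.055,0,0,0,-1,-0.001,-0.002,0.058,0,0,0,-1,-0.001,-0.002,0.058,0,0,0,-1])

```text
t: 38.7
tool_pos: [0.6034, 0.0712, 0.1398]
eef_rot: [3.139, -0.001, 1.379]
contact_force: [0.1, -0.1, -4.6]
grip_width: 0.014
```

```bash
python3 - <<'E'
from h import *
shot('scene','s22.png',(220,120,420,260),4)
go((.603,.0715,.138,1.38))
E
```

```text
t 38.75 now [0.6036 0.0713 0.14  ] [ 3.138e+00 -1.000e-03  1.379e+00]
[ 0.    -0.001  0.004] [ 0.006 -0.003 -0.001] rows>= 1.0
```

View pics/s22.png

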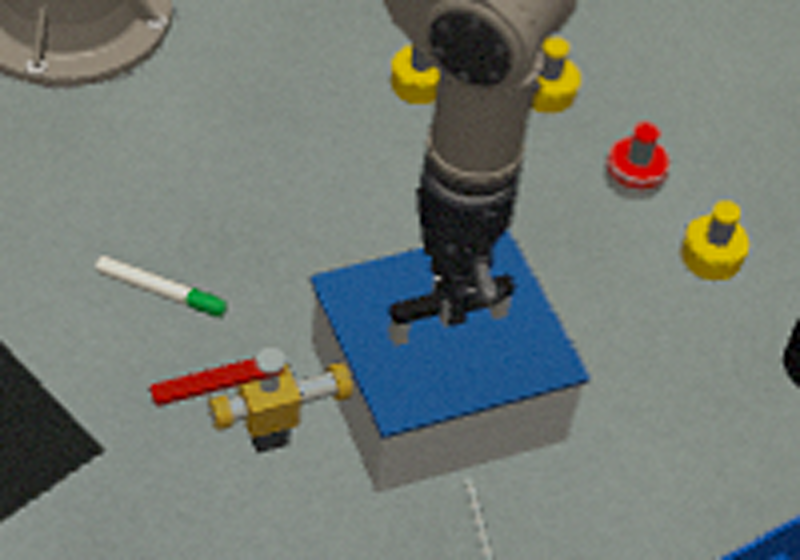

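Nearly seated (no support force yet); 1.5 mm more.

Call:
arm_command(series=[0,0,0.003,0,0,0,-1,0,0,0.005,0,0,0,-1,0,0,0.005,0,0,0,-1])

```text
t: 39.05
tool_pos: [0.6041, 0.0714, 0.1393]
eef_rot: [3.137, -0.001, 1.379]
contact_force: [-2.8, -1.2, 4.4]
grip_width: 0.0137
```

Call:
arm_command(series=[0,0,0,0,0,0,0.1,0,0,0,0,0,0,0.1,0,0,0,0,0,0,0.1,0,0,0,0,0,0,0.1,0,0,-0.08,0,0,0,0.1,0,0,-0.16,0,0,0,0.1,0,0,-0.24,0,0,0,0.1,0,0,-0.24,0,0,0,0.1])

```text
t: 39.85
tool_pos: [0.6068, 0.073, 0.2656]
eef_rot: [3.126, -0.005, 1.379]
contact_force: [-0.2, 0.6, 0.4]
grip_width: 0.0469
```

```bash
python3 - <<'E'
from h import *
shot('scene','s23.png',(220,120,420,260),4);shot('wrist','w23.png')
th=np.radians(169.07+90);piv=np.array([.5733,-.0832]);q=piv+.078*np.array([np.cos(th),np.sin(th)]);print(q)
go((*q,.25,th-np.pi),(*q,.111,th-np.pi))
E
```

```text
[ 0.55851045 -0.15978505]
t 39.95 now [0.604  0.0716 0.2602] [ 3.135e+00 -1.000e-03  1.379e+00]
[-0.472 -0.001  0.02 ] [ 0.013 -0.003 -0.002] rows>= 5.0
[-0.472 -0.003  0.298] [ 0.013 -0.003 -0.002] rows>= 6.0
```

View pics/s23.png

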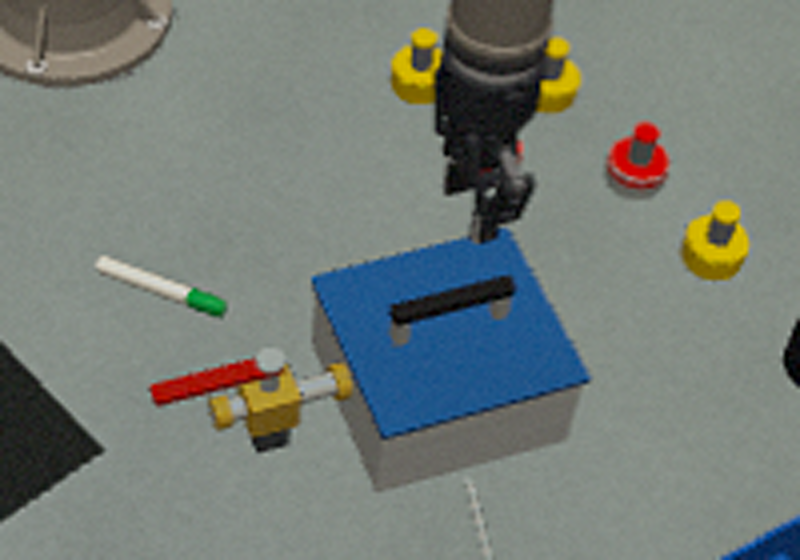

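View pics/w23.png

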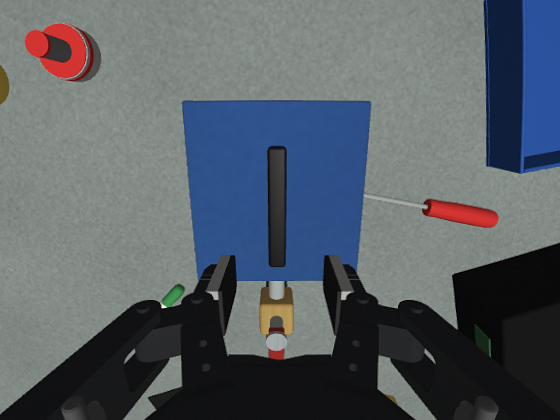

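Call:
arm_command(series=[-0.09,0,0.01,0,0,0,0.1,-0.18,0,0.02,0,0,0,0.1,-0.27,0,0.02,0,0,0,0.1,-0.36,0,0.02,0.013,0,0,0.1,-0.44,0,0.02,0.013,0,0,0.1,-0.472,-0.001,0.02,0.013,0,0,0.1,-0.472,-0.001,0.02,0.013,0,0,0.1,-0.472,-0.001,0.02,0.013,0,0,0.1])

```text
t: 40.75
tool_pos: [0.5586, -0.158, 0.2491]
eef_rot: [-3.14, -0.003, 1.381]
contact_force: [-0.7, 1.0, -0.2]
grip_width: 0.0474
```

```bash
python3 - <<'E'
from h import *
shot('wrist','w24.png')
ct=get_calibration('top');shot('top')
for d in regions_of('top','cover')[:2]:
    g=d['region'].astype(np.uint8);cn=max(cv2.findContours(g,0,1)[0],key=cv2.contourArea).reshape(-1,2)
    print(d['confidence'],cv2.minAreaRect((topl(ct,cn,.096)[:,:2]*1000).astype(np.float32)))
th=np.radians(169.07+90);piv=np.array([.5733,-.0832]);q=piv+.078*np.array([np.cos(th),np.sin(th)])
go((*q,.111,th-np.pi))
E
```

```text
0.74 ((604.4523315429688, 73.37879180908203), (192.068359375, 178.5406951904297), 78.25784301757812)
t 40.9 now [ 0.5592 -0.157   0.2499] [ 3.141e+00 -3.000e-03  1.383e+00]
[-0.006 -0.     0.278] [ 0.    -0.005  0.007] rows>= 3.0
```

View pics/w24.png

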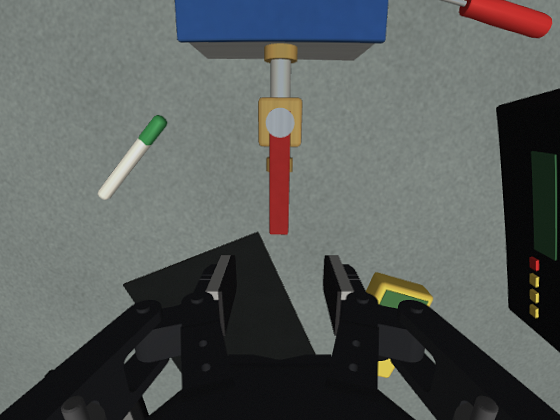

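Cover is within about 1 mm of its original place. Grip the lever.

Call:
arm_command(series=[-0.002,0,0.09,0,0,0,0.1,-0.004,0,0.18,0,0,0,0.1,-0.006,0,0.25,0,0,0,0.1,-0.006,0,0.278,0,0,0,0.1,-0.006,0,0.278,0,0,0,0.1,-0.006,0,0.278,0,0,0,-1,-0.006,0,0.278,0,0,0,-1,-0.006,0,0.278,0,0,0,-1,-0.006,0,0.278,0,0,0,-1,-0.006,0,0.278,0,0,0,-1], grip_force=40)

```text
t: 41.9
tool_pos: [0.5578, -0.1588, 0.1129]
eef_rot: [-3.14, -0.002, 1.382]
contact_force: [-5.0, 2.5, 6.0]
grip_width: 0.0171
```

```bash
python3 arc.py -7 -14 -21 -28
```

```text
r 0.0771777954213035 lever est rad 1.5598340263074286 [-5.   2.5  6. ] 0.01708089256221338 [ 0.55783655 -0.15881279  0.11294642] [-3.140e+00 -2.000e-03  1.382e+00]
[-0.    -0.019  0.004] [-0.004 -0.004  0.211]
[ 0.003 -0.038  0.004] [-0.004 -0.004  0.455]
[ 0.009 -0.056  0.004] [-0.004 -0.004  0.7  ]
[ 0.018 -0.073  0.004] [-0.005 -0.003  0.944]
```

Call:
arm_command(series=[0,-0.01,0.002,0,0,0.122,-1,0,-0.019,0.002,0,0,0.244,-1,0.001,-0.029,0.002,0,0,0.367,-1,0.003,-0.038,0.002,0,0,0.489,-1,0.005,-0.047,0.002,0,0,0.611,-1,0.008,-0.056,0.002,0,0,0.733,-1,0.012,-0.065,0.002,0,0,0.855,-1,0.016,-0.073,0.002,0,0,0.977,-1,0.016,-0.073,0.002,0,0,0.977,-1])

```text
t: 42.8
tool_pos: [0.5245, -0.143, 0.1132]
eef_rot: [-3.141, -0.003, 0.894]
contact_force: [2.2, 2.8, -4.4]
grip_width: 0.0173
```

```bash
python3 arc.py -7 -14 -21 -28
```

```text
r 0.0772319520961153 lever est rad 1.0771557994218899 [ 2.2  2.8 -4.4] 0.017286853622803553 [ 0.52447302 -0.14303896  0.11317632] [-3.141e+00 -3.000e-03  8.940e-01]
[-0.    -0.019  0.004] [-0.001 -0.007  0.2  ]
[ 0.003 -0.038  0.004] [-0.002 -0.007  0.445]
[ 0.009 -0.056  0.004] [-0.002 -0.006  0.689]
[ 0.017 -0.073  0.004] [-0.003 -0.006  0.933]
```

Call:
arm_command(series=[0,-0.01,0.002,0,0,0.122,-1,0,-0.019,0.002,0,0,0.244,-1,0.001,-0.029,0.002,0,0,0.367,-1,0.003,-0.038,0.002,0,0,0.489,-1,0.005,-0.047,0.002,0,0,0.611,-1,0.008,-0.056,0.002,0,0,0.733,-1,0.012,-0.065,0.002,0,0,0.855,-1,0.016,-0.073,0.002,0,0,0.977,-1,0.016,-0.073,0.002,0,0,0.977,-1])

```text
t: 43.7
tool_pos: [0.5024, -0.1135, 0.1132]
eef_rot: [-3.141, -0.006, 0.408]
contact_force: [4.0, 0.7, -5.3]
grip_width: 0.0172
```

```bash
python3 arc.py -7 -14 -21 -28
```

```text
r 0.07709600994307325 lever est rad 0.594369664874419 [ 4.   0.7 -5.3] 0.017159500367868095 [ 0.50239857 -0.11347841  0.11318735] [-3.141 -0.006  0.408]
[-0.001 -0.019  0.004] [-0.002 -0.011  0.192]
[ 0.003 -0.038  0.004] [-0.002 -0.011  0.437]
[ 0.009 -0.056  0.004] [-0.003 -0.011  0.681]
[ 0.017 -0.073  0.005] [-0.004 -0.011  0.926]
```

Call:
arm_command(series=[0,-0.01,0.001,0,0,0.122,-1,0,-0.019,0.001,0,0,0.244,-1,0.001,-0.029,0.001,0,0,0.367,-1,0.003,-0.038,0.001,0,0,0.489,-1,0.005,-0.047,0.001,0,0,0.611,-1,0.008,-0.056,0.001,0,0,0.733,-1,0.012,-0.065,0.001,0,0,0.855,-1,0.016,-0.073,0.001,0,0,0.977,-1,0.016,-0.073,0.001,0,0,0.977,-1])

```text
t: 44.6
tool_pos: [0.4967, -0.0771, 0.1132]
eef_rot: [-3.139, -0.008, -0.079]
contact_force: [4.4, -1.5, -8.2]
grip_width: 0.0171
```

```bash
python3 arc.py -3 -6 -7
```

```text
r 0.07687674469567062 lever est rad 0.11151937538024059 [ 4.4 -1.5 -8.2] 0.017062810475431005 [ 0.49666451 -0.07711427  0.1132274 ] [-3.139 -0.008 -0.079]
[-0.002 -0.008  0.004] [-0.006 -0.016  0.045]
[-0.001 -0.016  0.004] [-0.006 -0.015  0.15 ]
[-0.001 -0.019  0.005] [-0.006 -0.015  0.185]
```

Call:
arm_command(series=[0,-0.008,0,0,0,0.11,-1,0,-0.016,0,0,0,0.21,-1,0,-0.017,0,0,0,0.22,-1,0,-0.017,0,0,0,0.22,-1])

```text
t: 45.0
tool_pos: [0.4978, -0.0691, 0.1133]
eef_rot: [-3.138, -0.008, -0.187]
contact_force: [5.2, -0.2, -9.3]
grip_width: 0.0172
```

Call:
arm_command(series=[0,0,0,0,0,0,0.1,0,0,0,0,0,0,0.1,0,0,0,0,0,0,0.1,0,0,-0.1,0,0,0,0.1,0,0,-0.2,0,0,0,0.1,0,0,-0.3,0,0,0,0.1,0,0,-0.3,0,0,0,0.1])

```text
t: 45.7
tool_pos: [0.5007, -0.0694, 0.2711]
eef_rot: [-3.138, -0.023, -0.187]
contact_force: [0.5, -0.2, 0.5]
grip_width: 0.047
```

```bash
python3 arc.py; python3 - <<'E'
from h import *
shot('wrist','w25.png'); shot('scene','s25.png',(220,120,420,260),4)
go((.42,-.3,.27,-.19))
E
```

```text
r 0.07389928969324056 lever est rad 0.002848159600585376 [ 0.5 -0.2  0.5] 0.04696510381767958 [ 0.50070166 -0.0693947   0.27106893] [-3.138 -0.023 -0.187]
t 45.8 now [ 0.497  -0.0694  0.2649] [-3.138 -0.012 -0.187]
[-0.065  0.482 -0.013] [-0.007 -0.023  0.006] rows>= 5.0
```

View pics/w25.png

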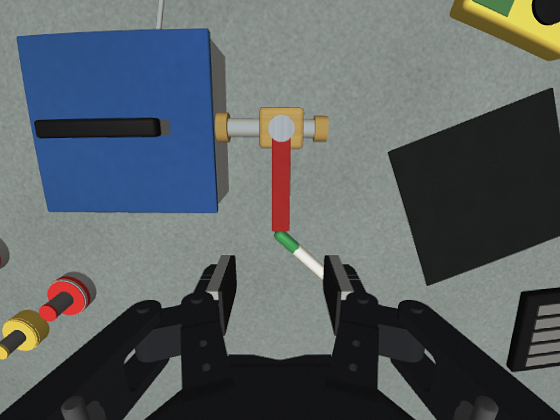

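View pics/s25.png

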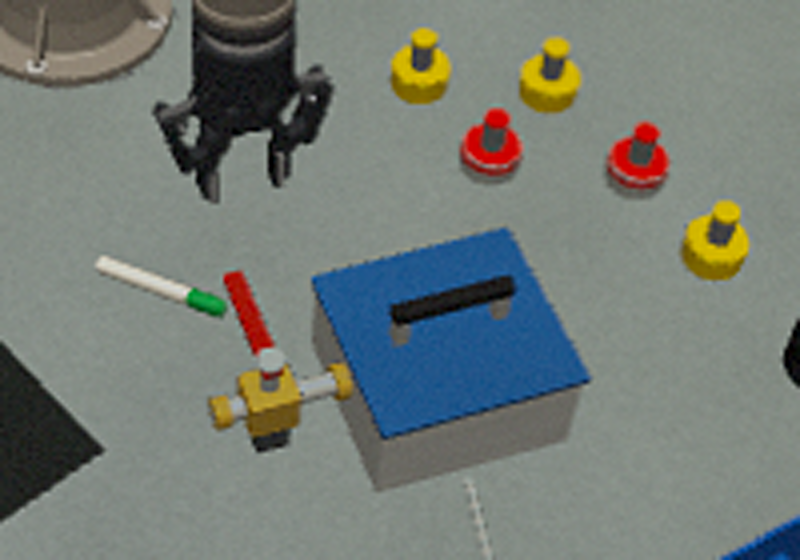

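Call:
arm_command(series=[-0.015,0.1,-0.01,0,0,0,0.1,-0.03,0.2,-0.013,0,0,0,0.1,-0.045,0.3,-0.013,0,0,0,0.1,-0.055,0.4,-0.013,0,0,0,0.1,-0.065,0.48,-0.013,0,0,0,0.1,-0.065,0.48,-0.013,0,0,0,0.1])

```text
t: 46.4
tool_pos: [0.4157, -0.3055, 0.268]
eef_rot: [-3.14, -0.007, -0.198]
contact_force: [-0.2, -0.1, 0.3]
grip_width: 0.047
```

```bash
python3 - <<'E'
from h import *
ct=get_calibration('top');im=shot('top','t26.png')
for d in regions_of('top','cover')[:1]:
    g=d['region'].astype(np.uint8);cn=max(cv2.findContours(g,0,1)[0],key=cv2.contourArea).reshape(-1,2)
    print(cv2.minAreaRect((topl(ct,cn,.096)[:,:2]*1000).astype(np.float32)))
print(greens('r'),greens())
h=cv2.cvtColor(im,cv2.COLOR_BGR2HSV)
m=cv2.inRange(h,(0,150,60),(6,255,255))|cv2.inRange(h,(174,150,60),(180,255,255));m[:,:245]=0;m[:185]=0;m[250:]=0;m[:,290:]=0
X=topl(ct,np.argwhere(m>0)[:,::-1].astype(float),.11)[:,:2];w,v=np.linalg.eigh(np.cov((X-X.mean(0)).T));print('lever dir',np.degrees(np.arctan2(v[1,1],v[0,1])),len(X))
E
```

```text
((437.8758850097656, -333.19171142578125), (201.24705505371094, 220.67799377441406), 12.4109468460083)
[(399.0, 270.9, 27.3, [140.0, 257.0]), (484.4, 388.0, 28.0, [100.0, 227.0]), (520.5, -67.7, 45.0, [259.0, 217.0]), (836.0, -18.1, 48.5, [243.0, 109.0])] []
lever dir 168.59726198875055 176
```

View pics/t26.png

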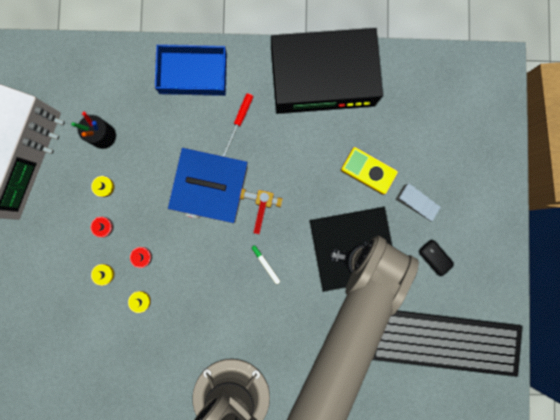

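```bash
python3 -c "
from cell import *
sign_off();print(state()['t'])"
```

```text
the job is handed in; nothing more can be done
the job is handed in; nothing more can be done
```

The job is done and handed in at about 46 s of the 210 s allowed; sign-off gave no verdict. I opened the valve, laid the cover handle up on the mat and stood all four green transducers in the chamber. I then put the cover back and closed the valve last.

**Final checks:**
- **Lever:** it points at 168.6° against 169.1° for fully closed, so it reads closed.
- **Cover:** after release, its centre measured within about 1 mm of where it started. The scene picture shows it flush, with its corners where they were at the start.
- **Transducers:** all four were seen upright in the chamber before the cover went back on. They could not be checked afterwards.
- **Rejects and other things:** the reds measured exactly where they were. In the picture, the other bench items look untouched.

**What disagreed or was off plan:**
- **Last cover detection:** the last network reading for the cover picked out the mat instead. I relied on the earlier measurement and the pictures.
- **Knocked transducer:** one green transducer was knocked a few centimetres aside early on, so I measured it again before picking it up.
- **Third transducer:** it stands about 5 mm off its planned spot, well within the limits.

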